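# Set a cap feeder's gate with a gauge blade and charge its hopper

## Task

Set the cap feeder's gate to its running clearance and fill the hopper: slide the gauge blade along the belt under the raised gate until its shoulder meets the two guide posts, and push the gate down until it sits on the blade. Draw the blade out without shifting the gate and lay the gauge flat on the bench, then pour all six caps from the cup into the hopper and stand the empty cup upright on the bench. Set gauge and cup down rather than drop them, and leave the bottles, jar and tools where they are.

Things in the scene. Friction and masses are not known exactly. Their poses are not given: they have to be found in the camera images.
- feeder: Benchtop belt feeder for bottle caps, fixed to the bench, 435 mm long: a flat dark belt on aluminium side frames, a steel hopper over one half, the bare tail of the belt at the other. Origin on the bench, on the belt's centre line, below point gate_mouth. x points level along the belt from the tail into the hopper, y across it, z up. Small motor and speed box beside it on -y, up to 110 mm off.
- gate_mouth (a point): On the belt's top (70 mm above the bench), on its centre line, in the tail-side face of the two upright steel guide posts that hold the gate. The posts stand at feeder y = 43 to 67 mm on either side (86 mm clear between), up to 185 mm above the bench. The bare belt, 116 mm wide and flush with or above all beside it, runs from here 220 mm back along feeder -x.
- hopper_mouth (a point): Centre of the hopper's open mouth, 188 mm above the bench, 86 mm along feeder x from gate_mouth. The mouth is 138 mm along feeder x and about 180 mm across; below 130 mm height the hopper narrows to 116 mm across; its floor is the belt. Its far (discharge) end is shut. The gate closes the near end.
- gate (a joint): The hopper's gate: an upright steel plate 5 mm thick and 114 mm wide between the guide posts, 4 to 9 mm behind their tail-side face, that slides straight up and down. Value = clearance in m between its lower edge and the belt; starts 0.012 to 0.019, can go 0 to 0.035. Friction holds it at any height; 3 to 4 N moves it down, about 7 N up. It rests on the gauge blade at about 0.006.
- gate_bar (a point): Centre of the top face of the black bar handle on the gate: 84 mm long across the belt (feeder y), 20 mm wide, 14 mm thick, 205 mm above the bench when the clearance is 0; moves with the gate. To be pushed down from above.
- gauge: Shouldered gauge, flat: a dark steel blade 6 mm thick with a wooden grip on top. Origin on its underside below the grip's middle, x towards the blade's end, z up. Grip x = -50 to 50 mm, 24 mm wide, top 30 mm above the underside; shoulder (cross plate 110 mm wide, 6 mm thick) x = 50 to 70; blade 60 mm wide, x = 70 to 140. About 220 g, centre of mass near x = 30.
- gauge_tip (a point): Middle of the end of the gauge's blade, 140 mm ahead of the gauge's origin, 3 mm above its underside. When the shoulder meets both posts it is 70 mm beyond gate_mouth along feeder x: that is the blade's set depth.
- cup: Open straight-sided steel cup without handle, 80 mm tall, 66 mm across, wall 2.5 mm, floor 4 mm, about 140 g empty. Origin at the centre of its underside, z up. Holds six loose caps in its lower half. The caps are slick (friction about 0.3) and slide out when it is tipped about 115 to 125 degrees.
- cup_rim (a point): Centre of the cup's mouth, 80 mm above its base.
- cap0: One of six alike gold-coloured bottle caps, 24 mm across and 16 mm tall, 10 g, starting in the cup. Origin at the centre of its underside.
- cap1: One of six alike gold-coloured bottle caps, 24 mm across and 16 mm tall, 10 g, starting in the cup. Origin at the centre of its underside.
- cap2: One of six alike gold-coloured bottle caps, 24 mm across and 16 mm tall, 10 g, starting in the cup. Origin at the centre of its underside.
- cap3: One of six alike gold-coloured bottle caps, 24 mm across and 16 mm tall, 10 g, starting in the cup. Origin at the centre of its underside.
- cap4: One of six alike gold-coloured bottle caps, 24 mm across and 16 mm tall, 10 g, starting in the cup. Origin at the centre of its underside.
- cap5: One of six alike gold-coloured bottle caps, 24 mm across and 16 mm tall, 10 g, starting in the cup. Origin at the centre of its underside.
- flask: Bystander: amber syrup flask with a gold cap, 58 mm across, 164 mm tall, standing. Origin under its centre.
- jug: Bystander: cream-coloured syrup jug with a black cap, 90 mm across, 162 mm tall, standing. Origin under its centre.
- jar: Bystander: small amber jar, 52 mm across, 65 mm tall, standing. Origin under its centre.
- spanner: Bystander: steel spanner 150 mm long, lying flat. Origin under its middle.
- brush: Bystander: brush 170 mm long, lying behind the feeder. Origin under its middle.
There are look-alikes about, which are no part of the job. Of the things that look like the gauge, the larger one is meant. What is shaped like the cup but blue is not meant.

How it is judged (in metres and radians):
On the way, in this order (a step that is already met when the one before it is completed fails the run):
1. the gauge blade lies on the belt under the raised gate, in to its shoulder (x of gauge_tip in the frame of feeder between 0.063 and 0.076 m and y of gauge_tip in the frame of feeder between -0.025 and 0.025 m and z of gauge_tip in the frame of feeder between 0.065 and 0.085 m and angle between the x axis of gauge and the x axis of feeder, either way round below 0.12 rad), for 0.2 s.
2. the gate sits on the blade while the blade is in to its shoulder (all of step 1 and value of joint gate between 0.004 and 0.0078 m), for 0.2 s.
3. the gauge lies flat on the bench and the gate is still at the blade's thickness (height (world z) of gauge between -0.004 and 0.006 m and angle between gauge's own z axis and vertical below 0.08 rad and value of joint gate between 0.004 and 0.0078 m), for 0.2 s.
4. all six caps are in the hopper (x of cap0 in the frame of feeder between 0.005 and 0.16 m and y of cap0 in the frame of feeder between -0.075 and 0.075 m and z of cap0 in the frame of feeder between 0.062 and 0.15 m and x of cap1 in the frame of feeder between 0.005 and 0.16 m and y of cap1 in the frame of feeder between -0.075 and 0.075 m and z of cap1 in the frame of feeder between 0.062 and 0.15 m and x of cap2 in the frame of feeder between 0.005 and 0.16 m and y of cap2 in the frame of feeder between -0.075 and 0.075 m and z of cap2 in the frame of feeder between 0.062 and 0.15 m and x of cap3 in the frame of feeder between 0.005 and 0.16 m and y of cap3 in the frame of feeder between -0.075 and 0.075 m and z of cap3 in the frame of feeder between 0.062 and 0.15 m and x of cap4 in the frame of feeder between 0.005 and 0.16 m and y of cap4 in the frame of feeder between -0.075 and 0.075 m and z of cap4 in the frame of feeder between 0.062 and 0.15 m and x of cap5 in the frame of feeder between 0.005 and 0.16 m and y of cap5 in the frame of feeder between -0.075 and 0.075 m and z of cap5 in the frame of feeder between 0.062 and 0.15 m and value of joint gate between 0.004 and 0.0078 m), for 0.2 s.
At the end, for the whole second after the job is handed in: the gate's clearance is 6 mm (4.0 to 7.8), all six caps lie in the hopper, the gauge lies flat on the bench and the empty cup stands upright on the bench (within 0.08 rad, undersides at bench height), all released and at rest (all of step 4 and height (world z) of gauge between -0.004 and 0.006 m and angle between each of gauge, cup's own z axis and vertical below 0.08 rad and height (world z) of cup between -0.004 and 0.006 m and linear speed of each of gauge, cup below 0.02 m/s and linear speed of each of cap0, cap1, cap2, cap3, cap4, cap5 below 0.04 m/s); the robot touches nothing.
It fails at once if a flask, jug or jar is shifted by more than 40 mm or tipped over (distance of any of flask, jug, jar from where it was at the start of the episode above 0.04 m or angle between any of flask, jug, jar's own z axis and vertical above 0.5 rad).
It fails at once if the spanner or the brush is shifted by more than 40 mm (distance of any of spanner, brush from where it was at the start of the episode above 0.04 m).
It fails at once if the gauge is dropped (falls freely by more than about 50 mm) (linear speed of gauge above 1 m/s and contact force between the fingers and gauge below 0.1 N).
It fails at once if the cup is dropped (falls freely by more than about 50 mm) (linear speed of cup above 1 m/s and contact force between the fingers and cup below 0.1 N).
It also fails if it takes over 72 s, if anything falls off the work surface, if the arm or the gripper's body presses on something with over 40 N, if the wrist force passes 120 N, or if a joint passes its speed limit or range.

## Robot

A 6-joint arm with a two-finger parallel gripper is mounted at the origin on the work surface. World frame = base frame: x ahead of the robot, y to its left, z up, the work surface at z = 0. Lengths are in mm, angles in rad, forces in N, time in s.
With the tool pointing down it reaches from about 375 to 975 mm from the base axis. Payload 3.8 kg.
Tool frame: the origin (TCP) lies between the finger pads; the fingertips stand 19 mm ahead of it and the grasp point (between the pads) is the TCP; z points along the fingers, y is the direction in which the jaws open and shut (so a half turn about z gives the same grasp; the last joint's range is limited). The gripper opens to 85 mm and grips with 20 to 120 N. Pads are 22 mm wide; open, the fingers measure 114 mm over their backs; the gripper's body (76 mm by 85 mm) begins 54 mm behind the grasp point. The pads swing forward as they close: fully open they stand 13 mm farther back than shut.
Start: joints at [-1.349, 0.264, 1.604, -0, 1.274, -0.037], TCP at [172.741, -652.517, 250.28] pointing down, gripper open.
Joint ranges: [-2.63, 2.63], [-0.94, 2.18], [0.31, 2.57], [-1.31, 4.45], [0, 2.66], [-2.55, 2.55]. Speed limits (rad/s): [2.57, 2.57, 3.14, 3.14, 3.14, 3.14].

## Interface

Orientations are given as a unit quaternion [x, y, z, w].
In Python, from cell import manip gives the robot as it stands.
- The arm moves only by the tool servo_tool, never from a script. Its argument "commands" is a list that holds one entry, the list of rows, each a list of 6 numbers: the shift along the tool's x, y, z each as a share of 0.03 m, from -1 to 1, then the turn, a rotation vector about the tool's x, y, z each as a share of 0.1 rad, from -1 to 1. A call has 1 to 8 rows; each row shifts and turns the pose as measured when the row begins, along the tool's axes as they then stand; what a row does not reach is not made up. A row lasts 1/8 s, in which the tool goes at most 62.5 mm and 10.7 degrees, less where a joint would pass 70% of its speed; a pose out of reach is approached as far as the arm can. A call with a number of a shift or a turn outside -1 to 1 is refused whole. A call with a gripper value outside its range is refused whole. "claw" is the closure in counts, from 0 (fully open) to 255 (shut), set as the call begins (left out, the last holds). The fingers move at their own pace and stop on an object; the grip force is fixed at half the most. Time passes only in rows, so rows that do not move let the fingers close. It gives the time, the measured TCP pose, the force and the opening at its end, in the units of the state.
- manip.get_state(): the state, without advancing time (a new reading comes with each control period).
- manip.capture(name): name is "scene" or "top" or "wrist"; returns the picture (400x640x3 uint8, red, green, blue); there is no depth.
- manip.calibration(name): a dict with "fx", "fy", "cx", "cy" (pixels), "R" (3x3) and "t" (3): a world point X has camera coordinates R X + t. Camera axes: x right, y down, z forward; pixel columns grow to the right and rows downward; lengths in mm; the calibration is good to about 2 mm. A picture is of the moment at which its call begins: read the wrist's pose just before it. calibration takes no time and is no camera call; for the wrist camera it gives the pose at the moment of the call.
- manip.hand_in(): hands the job in, once; it reports no verdict.
The state is a dict: "t": time; "joint_positions": joint angles; "qd": joint speeds; "tau": joint torques, N m; "tcp_pos": TCP position; "tool_rot": TCP orientation; "wrist_force": force on the tool from outside, world axes, zero at the start; "moment": the same for the moment, N m; "opening": finger opening in mm.
Only numpy, scipy, OpenCV 4.12 (cv2) and the standard library are available. Lean on these libraries where they do the work, as an engineer would, in place of code of your own. Each camera call takes 0.05 s, during which the arm holds its last target. There are 200 camera calls.

## Working session

There is one attempt and no reset: what is moved stays moved. The work goes in short steps, Python scripts to look and compute and a tool call to move; the robot and the scene stay as the last step left them, time stands still between calls to the robot, and variables do not carry over. Pictures are saved under pics/ and viewed, about 8 in all and at most 12, crops included, and the job is handed in when it is done.

Besides the shell and the picture viewer there is one more tool, called after ">>>" as a command line: name --argument value ..., lists and objects as JSON in quotes. servo_tool: Moves the arm, as the interface text tells. Its arguments: {"type":"object","properties":{"commands":{"type":"array","items":{"type":"array","items":{"type":"array","items":{"type":"number"}}}},"claw":{"type":"number"}},"required":["commands"]}

```bash
ls; mkdir -p pics; cat > h.py <<'E'
import numpy as np, cv2
from cell import manip
from scipy.spatial.transform import Rotation as Ro
def cap(n,f):
    im=manip.capture(n); cv2.imwrite('pics/'+f+'.png',cv2.cvtColor(im,cv2.COLOR_RGB2BGR)); return im
def ray(n,u,v,z,c=None):
    c=c or manip.calibration(n); R=np.array(c['R']);t=np.array(c['t'])
    o=-R.T@t; d=R.T@np.array([(u-c['cx'])/c['fx'],(v-c['cy'])/c['fy'],1])
    return o+d*(z-o[2])/d[2]
def proj(n,X,c=None):
    c=c or manip.calibration(n); p=np.array(c['R'])@np.array(X)+np.array(c['t'])
    return np.array([c['fx']*p[0]/p[2]+c['cx'],c['fy']*p[1]/p[2]+c['cy']])
def st():
    s=manip.get_state(); print('t',s['t'],'tcp',np.round(s['tcp_pos'],1),'q',np.round(s['tool_rot'],4),'F',np.round(s['wrist_force'],1),'op',s['opening'],'j',np.round(s['joint_positions'],2)); return s
E
python3 - <<'E'
from h import *
st()
a=cap('scene','s0');b=cap('top','t0')
for n in('scene','top'):
    c=manip.calibration(n);print(n,c['fx'],(-np.array(c['R']).T@np.array(c['t'])).round())
E
```

```text
pics
t 0.0 tcp [ 172.6 -651.8  248.9] q [ 9.916e-01  1.290e-01 -1.000e-04 -1.100e-03] F [ 0.8 -0.7  0.3] op 85.12941637685277 j [-1.35  0.26  1.61  0.    1.27 -0.04]
scene 490.0200312908051 [1507.  576. 1329.]
top 402.37252177832954 [ 525.   -6. 1272.]
```

View pics/t0.png

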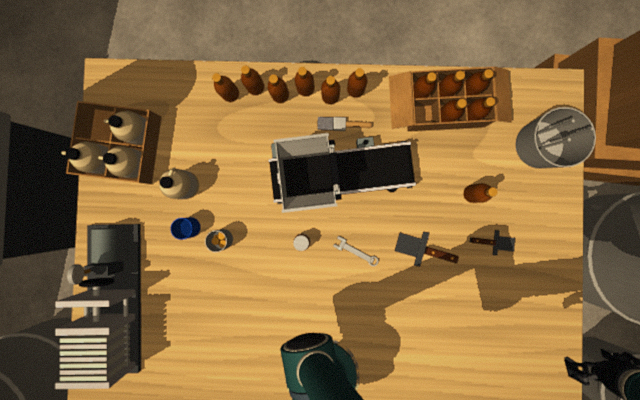

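View pics/s0.png

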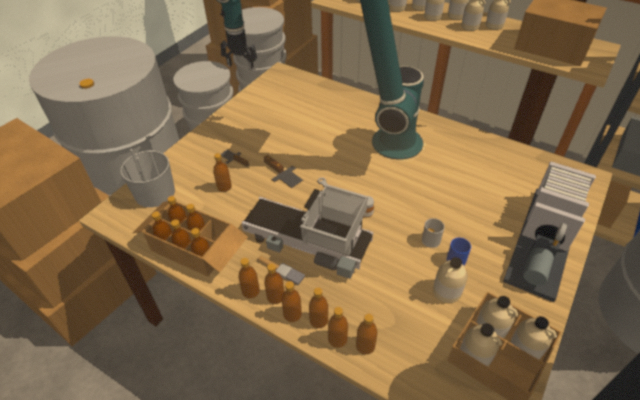

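Top view: the larger gauge is at (427,247), with its blade to the left; the small look-alike is at (493,242). The steel cup with gold caps is at (219,240) and the blue decoy at (185,228). The feeder is at (345,168), hopper left and tail right.

```bash
python3 - <<'E'
from h import *
b=cv2.imread('pics/t0.png')
c=b[125:275,200:470]; c=cv2.resize(c,None,fx=2.96,fy=2.96,interpolation=cv2.INTER_CUBIC)
cv2.imwrite('pics/t0c.png',c)
for n,u,v,z in [('gauge blade',410,243,6),('grip',442,255,30),('gauge sh',425,250,6),('cup',219,240,80),('tail',414,165,70),('post',336,168,185)]:
    print(n,ray('top',u,v,z).round())
E
```

```text
gauge blade [ 418. -263.    6.]
grip [ 386. -356.   30.]
gauge sh [ 398. -310.    6.]
cup [415. 316.  80.]
tail [ 655. -257.   70.]
post [629. -23. 185.]
```

View pics/t0c.png

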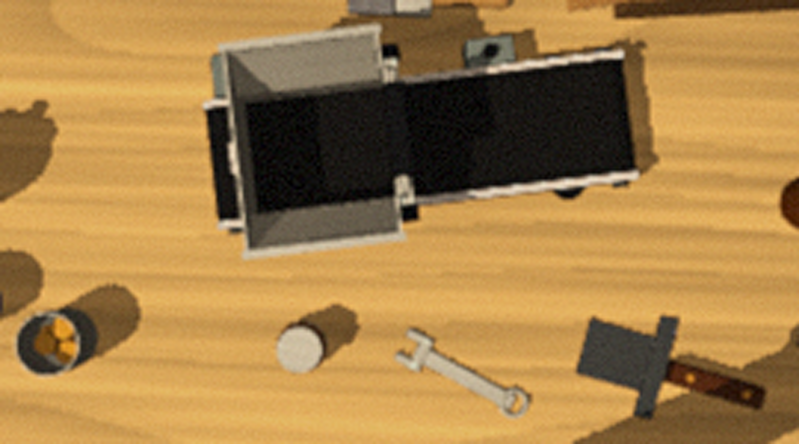

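```bash
python3 - <<'E'
from h import *
def p(u,v,z): return ray('top',200+(u+.5)/2.96-.5,125+(v+.5)/2.96-.5,z)
P=dict(tail1=p(624,56,70),tail2=p(637,176,70),post1=p(391,68,185),post2=p(404,190,185),hA=p(219,47,188),hB=p(380,27,188),hC=p(404,236,188),hD=p(246,256,188),
 bl1=p(590,318,6),bl2=p(577,372,6),sh1=p(677,318,6),sh2=p(645,417,6),shl1=p(659,318,6),shl2=p(634,411,6),g1=p(668,370,28),g2=p(764,398,28),cup=p(50,343,80),jar=p(300,348,65))
for k,x in P.items(): print(k,x.round(1))
tm=(P['tail1']+P['tail2'])/2; hm=sum(P[k] for k in('hA','hB','hC','hD'))/4
print('tailmid',tm,'hop',hm, 'tailw',np.linalg.norm(P['tail1']-P['tail2']))
d=(hm-tm)[:2];print('L',np.linalg.norm(d),'yaw',np.degrees(np.arctan2(d[1],d[0])))
b=(P['bl1']+P['bl2'])/2; g=(P['g1']+P['g2'])/2; gd=(P['g1']-P['g2'])[:2]
print('blade tip',b,'grip mid',g,'yaw grip',np.degrees(np.arctan2(gd[1],gd[0])),'yaw tip-grip',np.degrees(np.arctan2(*(b-g)[1::-1])),np.linalg.norm((b-g)[:2]))
E
```

```text
tail1 [ 719.3 -245.1   70. ]
tail2 [ 598.4 -260.8   70. ]
post1 [684.   -9.9 185. ]
post2 [572.5 -25.  185. ]
hA [698.7 148.3 188. ]
hB [721.    1.3 188. ]
hC [530.5 -26.1 188. ]
hD [508.1 117.2 188. ]
bl1 [ 450.7 -228.1    6. ]
bl2 [ 393.5 -215.7    6. ]
sh1 [ 453.6 -319.5    6. ]
sh2 [ 348.7 -288.1    6. ]
shl1 [ 453.  -300.6    6. ]
shl2 [ 354.6 -276.4    6. ]
g1 [ 400.8 -305.9   28. ]
g2 [ 375.2 -405.1   28. ]
cup [413.5 323.4  80. ]
jar [415.   73.5  65. ]
tailmid [ 658.85456363 -252.92092294   70.        ] hop [614.55323367  60.15974473 188.        ] tailw 121.97878311932207
L 316.19948182672783 yaw 98.05395907460104
blade tip [ 422.13569096 -221.9143468     6.        ] grip mid [ 388.02045086 -355.47426468   28.        ] yaw grip 75.49816225626448 yaw tip-grip 75.67130538051578 137.84810942211934
```

Measurements agree: the tip-to-grip distance is 138 mm (140 expected) and the tail width is right. Next, go above the gauge grip.

```bash
cat >> h.py <<'E'
def down(yaw):  # tool x at yaw (deg), z down
    a=np.radians(yaw); return np.array([[np.cos(a),np.sin(a),0],[np.sin(a),-np.cos(a),0],[0,0,-1.]]).T.T
def plan(pos,R,n=None,v=28,w=.095):
    s=st(); p=np.array(s['tcp_pos']); R0=Ro.from_quat(s['tool_rot']); R1=Ro.from_matrix(R)
    r=(R0.inv()*R1).as_rotvec(); d=np.array(pos)-p
    n=n or int(np.ceil(max(np.linalg.norm(d)/v,np.linalg.norm(r)/w,1)))
    rows=[(np.r_[(R0*Ro.from_rotvec(r*i/n)).inv().apply(d/n)/30,r/n/.1]).round(2).tolist() for i in range(n)]
    print(n,'dist',np.linalg.norm(d).round(),'rot',r.round(3)); print(rows); return rows
E
python3 - <<'E'
from h import *
print(Ro.from_quat(manip.get_state()['tool_rot']).as_matrix().round(2), down(14.8).round(2))
plan([388,-355,200],down(75.6))
E
```

```text
[[ 0.97  0.26 -0.  ]
 [ 0.26 -0.97  0.  ]
 [ 0.   -0.   -1.  ]] [[ 0.97  0.26  0.  ]
 [ 0.26 -0.97  0.  ]
 [ 0.    0.   -1.  ]]
t 0.1 tcp [ 172.6 -651.9  249.1] q [ 9.916e-01  1.290e-01 -1.000e-04 -1.000e-03] F [-0.1 -0.5 -0.3] op 85.28345009002615 j [-1.35  0.26  1.61 -0.    1.27 -0.04]
14 dist 370.0 rot [-2.000e-03 -1.000e-03 -1.061e+00]
[[0.68, -0.55, 0.12, -0.0, -0.0, -0.76], [0.72, -0.5, 0.12, -0.0, -0.0, -0.76], [0.75, -0.44, 0.12, -0.0, -0.0, -0.76], [0.78, -0.39, 0.12, -0.0, -0.0, -0.76], [0.81, -0.32, 0.12, -0.0, -0.0, -0.76], [0.83, -0.26, 0.12, -0.0, -0.0, -0.76], [0.85, -0.2, 0.12, -0.0, -0.0, -0.76], [0.86, -0.13, 0.12, -0.0, -0.0, -0.76], [0.87, -0.07, 0.12, -0.0, -0.0, -0.76], [0.87, -0.0, 0.12, -0.0, -0.0, -0.76], [0.87, 0.06, 0.12, -0.0, -0.0, -0.76], [0.86, 0.13, 0.12, -0.0, -0.0, -0.76], [0.85, 0.19, 0.12, -0.0, -0.0, -0.76], [0.83, 0.26, 0.12, -0.0, -0.0, -0.76]]
```

>>> servo_tool --commands '[[[0.68,-0.55,0.12,0,0,-0.76],[0.72,-0.5,0.12,0,0,-0.76],[0.75,-0.44,0.12,0,0,-0.76],[0.78,-0.39,0.12,0,0,-0.76],[0.81,-0.32,0.12,0,0,-0.76],[0.83,-0.26,0.12,0,0,-0.76],[0.85,-0.2,0.12,0,0,-0.76],[0.86,-0.13,0.12,0,0,-0.76]]]' --claw 0

```text
t: 1.1
tcp_pos: [295.3, -475.1, 214.7]
tool_rot: [0.904, 0.427, 0.0, -0.005]
wrist_force: [0.8, -0.6, -0.8]
opening: 85.4
```

>>> servo_tool --commands '[[[0.87,-0.07,0.12,0,0,-0.76],[0.87,0,0.12,0,0,-0.76],[0.87,0.06,0.12,0,0,-0.76],[0.86,0.13,0.12,0,0,-0.76],[0.85,0.19,0.12,0,0,-0.76],[0.83,0.26,0.12,0,0,-0.76]]]'

```text
t: 1.85
tcp_pos: [385.0, -339.1, 190.5]
tool_rot: [0.779, 0.627, 0.002, -0.008]
wrist_force: [0.3, -0.0, -0.3]
opening: 85.6
```

```bash
python3 - <<'E'
from h import *
st();cap('wrist','w1');c=manip.calibration('wrist');np.save('w1.npy',c,allow_pickle=True)
print(c['fx'],(-np.array(c['R']).T@np.array(c['t'])).round())
E
```

```text
t 1.85 tcp [ 385.  -339.1  190.5] q [ 0.7793  0.6266  0.0018 -0.0075] F [ 0.3 -0.  -0.3] op 85.61488084968713 j [-0.77  0.01  2.    0.01  1.14 -0.56]
330.28275034710407 [ 402. -261.  313.]
```

View pics/w1.png

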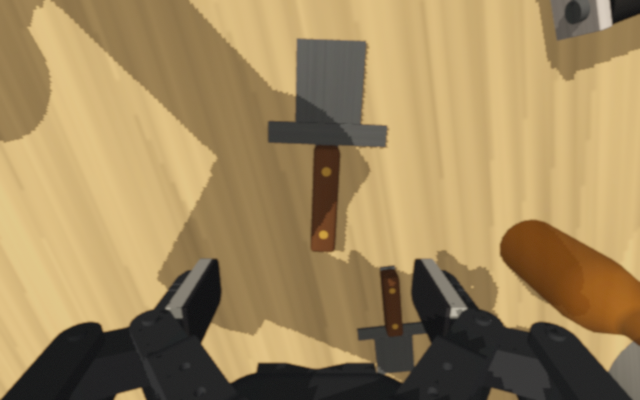

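Crop check by wrist view: the gauge's blade end is at (332,40), shoulder (328,135), grip (326,146) to (322,250); the small look-alike is at (393,320).

```bash
python3 - <<'E'
from h import *
c=np.load('w1.npy',allow_pickle=True).item()
r=lambda u,v,z:ray('w',u,v,z,c)
e=(r(297,38,6)+r(367,41,6))/2; s=(r(269,143,6)+r(386,147,6))/2; s2=(r(269,122,6)+r(387,127,6))/2
g1=r(326,147,30);g2=r(322,250,30)
print('blade w',np.linalg.norm(r(297,38,6)-r(367,41,6)),'sh w',np.linalg.norm(r(269,143,6)-r(386,147,6)),'L end-sh',np.linalg.norm(e-s))
print(e,s,s2,g1,g2,np.linalg.norm(g1-g2))
d=(e-g2)[:2];yaw=np.degrees(np.arctan2(d[1],d[0]));print('yaw',yaw)
u=d/np.linalg.norm(d); o1=e[:2]-140*u;o2=s[:2]-50*u;print(o1,o2,((g1+g2)/2)[:2])
o=(o1+o2+((g1+g2)/2)[:2])/3
plan([*o,70],down(yaw))
E
```

```text
blade w 59.504710315453416 sh w 108.60064065781052 L end-sh 89.36490596140511
[ 422.82585093 -217.63664057    6.        ] [ 401.07327112 -304.31369456    6.        ] [ 405.29555853 -286.17319687    6.        ] [ 399.58535826 -302.37233348   30.        ] [ 376.24380663 -396.44586324   30.        ] 96.92603898600547
yaw 75.39828046921222
[ 387.53207486 -353.11486528] [ 388.4683511  -352.69877481] [ 387.91458244 -349.40909836]
t 1.9 tcp [ 386.  -336.4  189.7] q [ 0.7783  0.6278  0.0028 -0.0086] F [ 1.1  2.2 -0.4] op 85.35979219919207 j [-0.77  0.01  2.    0.01  1.14 -0.56]
5 dist 121.0 rot [-0.01  -0.015  0.042]
[[-0.11, 0.04, 0.8, -0.02, -0.03, 0.08], [-0.11, 0.04, 0.8, -0.02, -0.03, 0.08], [-0.1, 0.04, 0.8, -0.02, -0.03, 0.08], [-0.1, 0.04, 0.8, -0.02, -0.03, 0.08], [-0.1, 0.04, 0.8, -0.02, -0.03, 0.08]]
```

>>> servo_tool --commands '[[[-0.11,0.04,0.9,0,-0.03,0.08],[-0.11,0.04,0.9,0,-0.03,0.08],[-0.1,0.04,0.9,0,-0.03,0.08],[-0.1,0.04,0.7,0,-0.03,0.08],[-0.1,0.04,0.6,0,-0.03,0.08],[0,0,0,0,0,0]]]'

```text
t: 2.65
tcp_pos: [386.6, -350.5, 64.9]
tool_rot: [0.791, 0.612, -0.004, -0.005]
wrist_force: [0.1, 0.2, 0.0]
opening: 85.2
```

```bash
python3 - <<'E'
from h import *
plan([388,-352,25],down(75.5),v=15)
E
```

```text
t 2.65 tcp [ 386.6 -350.5   64.9] q [ 0.7908  0.612  -0.0037 -0.0049] F [0.1 0.2 0. ] op 85.15314062942126 j [-0.78  0.18  2.09 -0.01  0.89 -0.52]
3 dist 40.0 rot [-0.012 -0.    -0.001]
[[-0.01, 0.02, 0.44, -0.04, -0.0, -0.0], [-0.01, 0.02, 0.44, -0.04, -0.0, -0.0], [-0.01, 0.02, 0.44, -0.04, -0.0, -0.0]]
```

>>> servo_tool --commands '[[[-0.01,0.02,0.44,-0.04,0,0],[-0.01,0.02,0.44,-0.04,0,0],[-0.01,0.02,0.44,-0.04,0,0],[0,0,0,0,0,0]]]'

```text
t: 3.15
tcp_pos: [388.5, -352.5, 24.0]
tool_rot: [0.791, 0.612, 0.0, 0.001]
wrist_force: [0.0, -0.1, -0.0]
opening: 85.4
```

>>> servo_tool --commands '[[[0,0,0,0,0,0],[0,0,0,0,0,0],[0,0,0,0,0,0],[0,0,0,0,0,0],[0,0,0,0,0,0]]]' --claw 255

```text
t: 3.78
tcp_pos: [389.6, -353.5, 25.5]
tool_rot: [0.791, 0.612, 0.001, 0.003]
wrist_force: [-0.1, -0.5, -2.4]
opening: 22.9
```

```bash
python3 - <<'E'
from h import *
s=st(); p=s['tcp_pos']
plan([p[0],p[1],220],down(75.5))
E
```

```text
t 3.775 tcp [ 389.6 -353.5   25.5] q [7.908e-01 6.121e-01 6.000e-04 2.600e-03] F [-0.1 -0.5 -2.4] op 22.867314390331885 j [-0.78  0.23  2.11  0.    0.79 -0.53]
t 3.775 tcp [ 389.6 -353.5   25.5] q [7.908e-01 6.121e-01 6.000e-04 2.600e-03] F [-0.1 -0.5 -2.4] op 22.867314390331885 j [-0.78  0.23  2.11  0.    0.79 -0.53]
7 dist 194.0 rot [ 0.005  0.002 -0.   ]
[[-0.0, 0.0, -0.93, 0.01, 0.0, -0.0], [-0.0, 0.0, -0.93, 0.01, 0.0, -0.0], [-0.0, 0.0, -0.93, 0.01, 0.0, -0.0], [-0.0, 0.0, -0.93, 0.01, 0.0, -0.0], [-0.0, 0.0, -0.93, 0.01, 0.0, -0.0], [-0.0, 0.0, -0.93, 0.01, 0.0, -0.0], [-0.0, 0.0, -0.93, 0.01, 0.0, -0.0]]
```

Grip is firm at 22.9 mm. Lift and carry to a standoff over the belt tail.

```bash
python3 - <<'E'
from h import *
plan([652,-205,150],down(98))
E
```

```text
t 3.775 tcp [ 389.6 -353.5   25.5] q [7.908e-01 6.121e-01 6.000e-04 2.600e-03] F [-0.1 -0.5 -2.4] op 22.867314390331885 j [-0.78  0.23  2.11  0.    0.79 -0.53]
12 dist 326.0 rot [ 0.004  0.003 -0.393]
[[0.58, 0.6, -0.34, 0.0, 0.0, -0.33], [0.56, 0.62, -0.34, 0.0, 0.0, -0.33], [0.54, 0.64, -0.34, 0.0, 0.0, -0.33], [0.52, 0.66, -0.34, 0.0, 0.0, -0.33], [0.5, 0.67, -0.34, 0.0, 0.0, -0.33], [0.48, 0.69, -0.34, 0.0, 0.0, -0.33], [0.45, 0.71, -0.34, 0.0, 0.0, -0.33], [0.43, 0.72, -0.34, 0.0, 0.0, -0.33], [0.41, 0.73, -0.34, 0.0, 0.0, -0.33], [0.38, 0.75, -0.35, 0.0, 0.0, -0.33], [0.36, 0.76, -0.35, 0.0, 0.0, -0.33], [0.33, 0.77, -0.35, 0.0, 0.0, -0.33]]
```

>>> servo_tool --commands '[[[0,0,-0.8,0,0,0],[0,0,-0.9,0,0,0],[0,0,-0.9,0,0,0],[0.3,0.3,-0.7,0,0,-0.3],[0.56,0.62,-0.5,0,0,-0.33],[0.54,0.64,-0.3,0,0,-0.33],[0.52,0.66,0,0,0,-0.33],[0.5,0.67,0,0,0,-0.33]]]'

```text
t: 4.78
tcp_pos: [485.4, -293.7, 147.9]
tool_rot: [0.738, 0.675, -0.0, -0.002]
wrist_force: [0.6, 0.1, -2.5]
opening: 23.4
```

>>> servo_tool --commands '[[[0.48,0.69,0,0,0,-0.33],[0.45,0.71,0,0,0,-0.33],[0.43,0.72,0,0,0,-0.33],[0.41,0.73,0,0,0,-0.33],[0.38,0.75,0,0,0,-0.33],[0.36,0.76,0,0,0,-0.33],[0,0,0,0,0,0]]]'

```text
t: 5.65
tcp_pos: [622.7, -212.7, 144.3]
tool_rot: [0.663, 0.749, -0.001, -0.004]
wrist_force: [-1.0, -0.7, -1.6]
opening: 22.9
```

```bash
python3 - <<'E'
from h import *
plan([652,-205,150],down(98)); st();cap('wrist','w2');c=manip.calibration('wrist');np.save('w2.npy',c,allow_pickle=True)
E
```

```text
t 5.65 tcp [ 622.7 -212.7  144.3] q [ 0.663   0.7487 -0.0009 -0.0039] F [-1.  -0.7 -1.6] op 22.93079199776914 j [-0.37  0.32  1.74  0.    1.09 -0.49]
2 dist 31.0 rot [-0.007 -0.005 -0.018]
[[0.07, 0.5, -0.1, -0.03, -0.02, -0.09], [0.06, 0.5, -0.1, -0.03, -0.02, -0.09]]
t 5.65 tcp [ 622.7 -212.7  144.3] q [ 0.663   0.7487 -0.0009 -0.0039] F [-1.  -0.7 -1.6] op 22.93079199776914 j [-0.37  0.32  1.74  0.    1.09 -0.49]
```

View pics/w2.png

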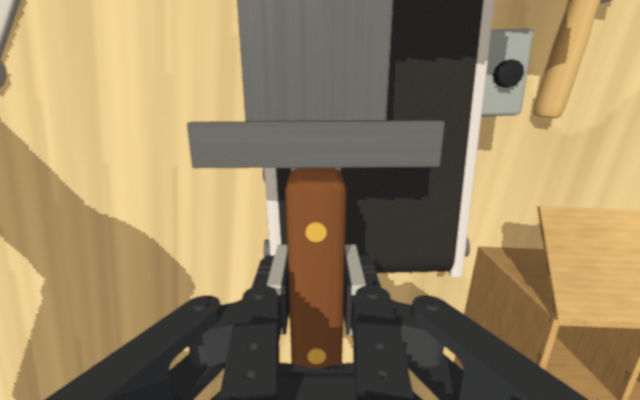

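Wrist view: the gauge is held square to the tool (shoulder edge level at row 166). The belt's right edge runs (480,0)–(450,270), its tail end is at row ~270, and its left edge appears near (275,170).

```bash
python3 - <<'E'
from h import *
c=np.load('w2.npy',allow_pickle=True).item()
r=lambda u,v,z:ray('w',u,v,z,c)
W=lambda a,b,z:np.linalg.norm(r(*a,z)-r(*b,z))
print('blade w end/sh',W((238,1),(394,1),125),W((246,118),(388,118),125),'sh',W((189,166),(443,166),125))
m=(r(189,166,125)+r(443,166,125))/2; print('sh mid',m, 'along tool from tcp'); R=Ro.from_quat([ 0.663,0.7487,-0.0009,-0.0039])
print(R.inv().apply(m-np.array([622.7,-212.7,144.3])))
a,b=r(480,0,70),r(450,270,70);l=r(283,255,70); l2=r(277,190,70)
d=(a-b)[:2];print('belt right',a,b,'yaw',np.degrees(np.arctan2(d[1],d[0])))
y=np.radians(98.05);ux=np.array([np.cos(y),np.sin(y)]);uy=np.array([-np.sin(y),np.cos(y)])
for q in(a,b,l,l2): print(q.round(1),'rel gm',((q[:2]-[627,-25])@ux).round(1),((q[:2]-[627,-25])@uy).round(1))
E
```

```text
blade w end/sh 59.25592974386657 59.51678765942578 sh 111.18518546491444
sh mid [ 614.95244422 -165.46468374  125.        ] along tool from tcp
[47.73543535 -1.850128   19.53445572]
belt right [690.89238348 -78.61088399  70.        ] [ 713.69126711 -236.51790185   70.        ] yaw 98.21568768139949
[690.9 -78.6  70. ] rel gm -62.0 -55.8
[ 713.7 -236.5   70. ] rel gm -221.6 -56.2
[ 601.7 -239.3   70. ] rel gm -208.6 55.1
[ 593.9 -195.1   70. ] rel gm -163.8 56.6
```

Feeder pose confirmed (tail −221.6 vs −220, belt edges ±56; yaw 98.1°). The gauge is flat in the grip, its origin 2 mm behind the TCP. Lower at the standoff.

```bash
cat >> h.py <<'E'
Y=np.radians(98.1);GM=np.array([627,-25.]);UX=np.array([np.cos(Y),np.sin(Y)]);UY=np.array([-np.sin(Y),np.cos(Y)])
def F(x,y,z): return [*(GM+x*UX+y*UY),z]
def inF(p): d=np.array(p[:2])-GM; return (d@UX).round(1),(d@UY).round(1)
E
python3 - <<'E'
from h import *
plan(F(-190,-2,99),down(98.1),n=3)
E
```

```text
t 5.7 tcp [ 621.7 -213.1  144.1] q [ 0.6632  0.7484 -0.0013 -0.0043] F [-0.1  0.1 -1.6] op 22.932812654723126 j [-0.37  0.32  1.74  0.    1.09 -0.49]
3 dist 57.0 rot [-0.008 -0.005 -0.021]
[[-0.04, 0.38, 0.5, -0.03, -0.02, -0.07], [-0.05, 0.38, 0.5, -0.03, -0.02, -0.07], [-0.05, 0.38, 0.5, -0.03, -0.02, -0.07]]
```

>>> servo_tool --commands '[[[-0.04,0.5,0.1,-0.03,-0.02,-0.07],[-0.05,0.5,0.5,-0.03,-0.02,-0.07],[-0.05,0.15,0.5,-0.03,-0.02,-0.07],[0,0,0.4,0,0,0],[0,0,0,0,0,0]]]'

```text
t: 6.32
tcp_pos: [657.8, -214.3, 94.9]
tool_rot: [0.656, 0.755, -0.0, 0.001]
wrist_force: [1.4, 2.0, 0.2]
opening: 22.9
```

```bash
python3 - <<'E'
from h import *
s=st();print(inF(s['tcp_pos']))
plan(F(-90,-2,98.5),down(98.1),n=6)
E
```

```text
t 6.325 tcp [ 657.8 -214.3   94.9] q [ 6.555e-01  7.552e-01 -2.000e-04  9.000e-04] F [1.4 2.  0.2] op 22.902656474560025 j [-0.35  0.42  1.7  -0.    1.02 -0.49]
(np.float64(-191.7), np.float64(-3.8))
t 6.325 tcp [ 657.8 -214.3   94.9] q [ 6.555e-01  7.552e-01 -2.000e-04  9.000e-04] F [1.4 2.  0.2] op 22.902656474560025 j [-0.35  0.42  1.7  -0.    1.02 -0.49]
6 dist 102.0 rot [ 0.001  0.002 -0.   ]
[[0.57, -0.01, -0.02, 0.0, 0.0, -0.0], [0.57, -0.01, -0.02, 0.0, 0.0, -0.0], [0.57, -0.01, -0.02, 0.0, 0.0, -0.0], [0.57, -0.01, -0.02, 0.0, 0.0, -0.0], [0.57, -0.01, -0.02, 0.0, 0.0, -0.0], [0.57, -0.01, -0.02, 0.0, 0.0, -0.0]]
```

Belt contact comes at TCP z≈95, as expected. Slide in about 2 mm above the belt.

>>> servo_tool --commands '[[[0.3,-0.03,-0.1,0,0,0],[0.6,-0.03,0,0,0,0],[0.6,-0.01,0,0,0,0],[0.6,-0.01,0,0,0,0],[0.6,0,0,0,0,0],[0.5,0,0,0,0,0],[0,0,0,0,0,0]]]'

```text
t: 7.2
tcp_pos: [638.9, -110.8, 98.2]
tool_rot: [0.655, 0.756, -0.0, -0.0]
wrist_force: [-0.1, 0.1, -2.7]
opening: 23.2
```

```bash
python3 - <<'E'
from h import *
s=st();print(inF(s['tcp_pos']))
plan(F(-69,-2,96),down(98.1),n=4)
E
```

```text
t 7.2 tcp [ 638.9 -110.8   98.2] q [ 6.550e-01  7.557e-01 -3.000e-04 -2.000e-04] F [-0.1  0.1 -2.7] op 23.230307414028847 j [-0.21  0.34  1.8  -0.    1.   -0.35]
(np.float64(-86.6), np.float64(0.3))
t 7.2 tcp [ 638.9 -110.8   98.2] q [ 6.550e-01  7.557e-01 -3.000e-04 -2.000e-04] F [-0.1  0.1 -2.7] op 23.230307414028847 j [-0.21  0.34  1.8  -0.    1.   -0.35]
4 dist 18.0 rot [-0.001  0.     0.001]
[[0.15, 0.02, 0.02, -0.0, 0.0, 0.0], [0.15, 0.02, 0.02, -0.0, 0.0, 0.0], [0.15, 0.02, 0.02, -0.0, 0.0, 0.0], [0.15, 0.02, 0.02, -0.0, 0.0, 0.0]]
```

>>> servo_tool --commands '[[[0.15,0.02,0.02,0,0,0],[0.15,0.02,0.02,0,0,0],[0.12,0.02,0.02,0,0,0],[0.1,0,0,0,0,0],[0,0,0,0,0,0]]]'

```text
t: 7.82
tcp_pos: [638.9, -95.6, 96.2]
tool_rot: [0.655, 0.755, -0.0, 0.0]
wrist_force: [0.4, 0.2, -2.9]
opening: 22.8
```

>>> servo_tool --commands '[[[0.1,0.02,0.01,0,0,0],[0.08,0,0.01,0,0,0],[0,0,0,0,0,0]]]'

```text
t: 8.2
tcp_pos: [638.8, -90.1, 95.6]
tool_rot: [0.656, 0.755, -0.0, 0.0]
wrist_force: [0.4, 0.3, -2.2]
opening: 23.1
```

>>> servo_tool --commands '[[[0.08,0,0.02,0,0,0],[0.08,0,0.02,0,0,0],[0,0,0,0,0,0]]]'

```text
t: 8.57
tcp_pos: [639.2, -89.5, 96.2]
tool_rot: [0.654, 0.756, -0.003, 0.004]
wrist_force: [-0.0, 0.7, -1.8]
opening: 22.9
```

Contact with the posts: the last rows made 0.6 mm instead of 5. Settle onto the belt and release.

>>> servo_tool --commands '[[[0,0,0.04,0,0,0],[0,0,0,0,0,0]]]'

```text
t: 8.82
tcp_pos: [639.6, -89.4, 95.5]
tool_rot: [0.654, 0.756, -0.002, 0.004]
wrist_force: [-0.5, -1.5, -0.9]
opening: 22.9
```

>>> servo_tool --commands '[[[0,0,0,0,0,0],[0,0,0,0,0,0],[0,0,0,0,0,0],[0,0,0,0,0,0]]]' --claw 0

```text
t: 9.32
tcp_pos: [640.4, -88.6, 96.2]
tool_rot: [0.654, 0.756, -0.001, 0.004]
wrist_force: [0.6, -0.1, 0.7]
opening: 85.2
```

>>> servo_tool --commands '[[[0,0,-0.5,0,0,0],[0,0,-0.9,0,0,0],[0,0,-0.9,0,0,0],[0,0,-0.9,0,0,0],[0,0,-0.9,0,0,0],[0,0,-0.9,0,0,0],[0,0,-0.4,0,0,0],[0,0,0,0,0,0]]]'

```text
t: 10.32
tcp_pos: [640.3, -87.3, 270.5]
tool_rot: [0.655, 0.756, 0.0, 0.007]
wrist_force: [-0.7, 0.0, 0.1]
opening: 85.4
```

```bash
python3 - <<'E'
from h import *
s=st();print(inF(s['tcp_pos'])); cap('wrist','w3');c=manip.calibration('wrist');np.save('w3.npy',c,allow_pickle=True)
plan(F(6.5,0,262),down(98.1))
for p in [F(0,43,185),F(0,-43,185),F(0,67,185),F(6.5,42,220),F(6.5,-42,220),F(-70,0,100),F(-20,55,76),F(0,55,76)]: print(np.round(proj('w',p,c)))
E
```

```text
t 10.325 tcp [640.3 -87.3 270.5] q [6.545e-01 7.560e-01 4.000e-04 6.800e-03] F [-0.7  0.   0.1] op 85.37488529129986 j [-0.17  0.19  1.65 -0.01  1.28 -0.31]
(np.float64(-63.5), np.float64(-4.4))
t 10.375 tcp [640.  -87.2 269.7] q [6.545e-01 7.560e-01 1.000e-04 6.400e-03] F [0.3 0.5 0.4] op 85.18355545209401 j [-0.17  0.19  1.66 -0.01  1.28 -0.31]
3 dist 70.0 rot [0.008 0.01  0.002]
[[0.78, -0.04, 0.08, 0.03, 0.03, 0.01], [0.78, -0.05, 0.08, 0.03, 0.03, 0.01], [0.78, -0.05, 0.08, 0.03, 0.03, 0.01]]
[239. 117.]
[380. 117.]
[199. 117.]
[225. 110.]
[392. 110.]
[311. 188.]
[252. 129.]
[251. 107.]
```

View pics/w3.png

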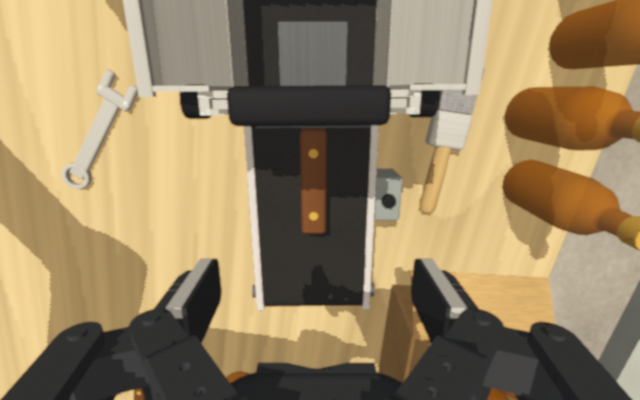

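Wrist view: gate bar spans (230–388, 87–124), the blade end is visible inside the hopper at (313,22), and the grip lies straight on the belt at (313,180).

```bash
python3 - <<'E'
from h import *
c=np.load('w3.npy',allow_pickle=True).item()
for n,u,v,z in [('tip',313,22,76),('bar',309,105,215),('barL',230,105,215),('barR',388,105,215),('gripend',313,232,100),('gripst',313,130,100)]: print(n,inF(ray('w',u,v,z,c)))
plan(F(8,0,258),down(98.1))
E
```

```text
tip (np.float64(70.7), np.float64(-2.3))
bar (np.float64(8.6), np.float64(-0.1))
barL (np.float64(8.5), np.float64(40.5))
barR (np.float64(8.7), np.float64(-40.9))
gripend (np.float64(-114.5), np.float64(-2.2))
gripst (np.float64(-17.6), np.float64(-2.2))
t 10.375 tcp [640.  -87.2 269.7] q [6.545e-01 7.560e-01 1.000e-04 6.400e-03] F [0.3 0.5 0.4] op 85.18355545209401 j [-0.17  0.19  1.66 -0.01  1.28 -0.31]
3 dist 73.0 rot [0.008 0.01  0.002]
[[0.8, -0.04, 0.12, 0.03, 0.03, 0.01], [0.79, -0.05, 0.13, 0.03, 0.03, 0.01], [0.79, -0.05, 0.13, 0.03, 0.03, 0.01]]
```

Tip measures 70.7 mm (target 70). Now close and press the gate bar.

>>> servo_tool --commands '[[[0.8,-0.04,0,0.03,0.03,0.01],[0.79,-0.05,0.0,0.03,0.03,0.01],[0.75,-0.05,0.0,0.03,0.03,0.01],[0,0,0.3,0,0,0],[0,0,0,0,0,0]]]' --claw 255

```text
t: 11.0
tcp_pos: [622.0, -11.7, 254.5]
tool_rot: [0.655, 0.756, -0.003, -0.004]
wrist_force: [0.1, 0.3, -0.5]
opening: 0.1
```

>>> servo_tool --commands '[[[0,0,0.25,0,0,0],[0,0,0.15,0,0,0],[0,0,0,0,0,0]]]'

```text
t: 11.38
tcp_pos: [622.0, -12.8, 241.2]
tool_rot: [0.655, 0.755, -0.003, -0.004]
wrist_force: [-0.1, -0.8, -0.0]
opening: -0.1
```

>>> servo_tool --commands '[[[-0.15,0,0,0,0,0],[0,0,0.1,0,0,0],[0,0,0.12,0,0,0],[0,0,0.12,0,0,0]]]'

```text
t: 11.88
tcp_pos: [623.2, -18.5, 232.7]
tool_rot: [0.656, 0.755, -0.002, -0.003]
wrist_force: [-2.0, 0.4, 3.6]
opening: 0.3
```

>>> servo_tool --commands '[[[0,0,0.13,0,0,0]]]'

```text
t: 12.0
tcp_pos: [623.4, -18.5, 230.0]
tool_rot: [0.656, 0.755, -0.002, -0.003]
wrist_force: [-7.6, 0.5, 18.2]
opening: 0.5
```

>>> servo_tool --commands '[[[0,0,0.13,0,0,0],[0,0,0.13,0,0,0]]]'

```text
t: 12.25
tcp_pos: [623.3, -18.4, 230.0]
tool_rot: [0.656, 0.755, -0.002, -0.002]
wrist_force: [-8.7, 0.5, 18.7]
opening: -0.2
```

The gate stopped at TCP 230.0, i.e. bar top at 211, which is exactly 6 mm clearance; force rose from 4 to 18 N and held. Back off and return to the grip.

>>> servo_tool --commands '[[[0,0,0,0,0,0],[0,0,-0.2,0,0,0],[0,0,-0.8,0,0,0],[-0.3,0,-0.8,0,0,0],[-0.8,0,0,0,0,0],[-0.8,0,0,0,0,0],[-0.6,0,0,0,0,0],[0,0,0,0,0,0]]]'

```text
t: 13.25
tcp_pos: [633.5, -97.2, 278.4]
tool_rot: [0.655, 0.755, -0.004, -0.004]
wrist_force: [0.1, 0.4, 0.8]
opening: 0.3
```

```bash
python3 - <<'E'
from h import *
s=st();print(inF(s['tcp_pos']))
plan(F(-66,-2.5,96),down(98.1),v=26)
E
```

```text
t 13.25 tcp [633.5 -97.2 278.4] q [ 0.6555  0.7552 -0.0037 -0.004 ] F [0.1 0.4 0.8] op 0.34850737565648077 j [-0.19  0.19  1.64 -0.    1.32 -0.33]
(np.float64(-72.4), np.float64(3.7))
t 13.25 tcp [633.5 -97.2 278.4] q [ 0.6555  0.7552 -0.0037 -0.004 ] F [0.1 0.4 0.8] op 0.34850737565648077 j [-0.19  0.19  1.64 -0.    1.32 -0.33]
8 dist 183.0 rot [-0.011 -0.001 -0.   ]
[[0.03, 0.03, 0.76, -0.01, -0.0, -0.0], [0.03, 0.03, 0.76, -0.01, -0.0, -0.0], [0.03, 0.03, 0.76, -0.01, -0.0, -0.0], [0.03, 0.03, 0.76, -0.01, -0.0, -0.0], [0.03, 0.03, 0.76, -0.01, -0.0, -0.0], [0.03, 0.03, 0.76, -0.01, -0.0, -0.0], [0.03, 0.03, 0.76, -0.01, -0.0, -0.0], [0.03, 0.03, 0.76, -0.01, -0.0, -0.0]]
```

>>> servo_tool --commands '[[[0.01,0.05,0.4,-0.02,0,0],[0.01,0.06,0.7,-0.02,0,0],[0.01,0.05,0.76,-0.02,0,0],[0.01,0.05,0.76,-0.02,0,0],[0.01,0,0.76,-0.01,0,0],[0.01,0,0.76,-0.01,0,0],[0,0,0.7,0,0,0],[0,0,0,0,0,0]]]' --claw 0

```text
t: 14.25
tcp_pos: [634.2, -87.5, 119.1]
tool_rot: [0.654, 0.757, -0.001, -0.006]
wrist_force: [-0.9, -0.0, -0.3]
opening: 85.5
```

```bash
python3 - <<'E'
from h import *
s=st();print(inF(s['tcp_pos']))
plan(F(-67,-2.5,95.5),down(98.1),v=15)
E
```

```text
t 14.25 tcp [634.2 -87.5 119.1] q [ 0.6537  0.7567 -0.0012 -0.0058] F [-0.9 -0.  -0.3] op 85.54782672433038 j [-0.18  0.31  1.8   0.    1.04 -0.33]
(np.float64(-62.9), np.float64(1.7))
t 14.25 tcp [634.2 -87.5 119.1] q [ 0.6537  0.7567 -0.0012 -0.0058] F [-0.9 -0.  -0.3] op 85.54782672433038 j [-0.18  0.31  1.8   0.    1.04 -0.33]
2 dist 24.0 rot [-0.009 -0.007  0.004]
[[-0.07, 0.07, 0.39, -0.05, -0.04, 0.02], [-0.07, 0.07, 0.39, -0.05, -0.04, 0.02]]
```

>>> servo_tool --commands '[[[-0.07,0.07,0.25,-0.05,-0.04,0.02],[-0.07,0.07,0.35,-0.05,-0.04,0.02],[0,0.05,0.18,0,0,0],[0,0,0,0,0,0]]]'

```text
t: 14.75
tcp_pos: [642.1, -90.5, 95.9]
tool_rot: [0.655, 0.756, 0.001, 0.002]
wrist_force: [-1.3, -0.2, -0.1]
opening: 85.3
```

```bash
python3 - <<'E'
from h import *
s=st();print(inF(s['tcp_pos']))
plan(F(-67,-2.5,95.5),down(98.1),v=15)
E
```

```text
t 14.75 tcp [642.1 -90.5  95.9] q [0.655  0.7557 0.001  0.0022] F [-1.3 -0.2 -0.1] op 85.33199965529856 j [-0.18  0.34  1.8  -0.    0.99 -0.32]
(np.float64(-67.0), np.float64(-5.7))
t 14.75 tcp [642.1 -90.5  95.9] q [0.655  0.7557 0.001  0.0022] F [-1.3 -0.2 -0.1] op 85.33199965529856 j [-0.18  0.34  1.8  -0.    0.99 -0.32]
1 dist 3.0 rot [0.004 0.002 0.001]
[[-0.0, -0.11, 0.01, 0.04, 0.02, 0.01]]
```

>>> servo_tool --commands '[[[0,-0.09,0.01,0.04,0.02,0.01],[0,0,0,0,0,0]]]'

```text
t: 15.0
tcp_pos: [639.8, -91.1, 96.4]
tool_rot: [0.655, 0.755, 0.0, 0.001]
wrist_force: [1.2, 0.4, 0.4]
opening: 85.4
```

>>> servo_tool --commands '[[[0,0,0,0,0,0],[0,0,0,0,0,0],[0,0,0,0,0,0],[0,0,0,0,0,0],[0,0,0,0,0,0]]]' --claw 255

```text
t: 15.62
tcp_pos: [640.0, -91.3, 97.5]
tool_rot: [0.655, 0.755, 0.0, 0.001]
wrist_force: [-0.4, 0.2, -1.1]
opening: 22.5
```

>>> servo_tool --commands '[[[-0.1,0,0,0,0,0],[-0.2,0,0,0,0,0],[-0.2,0,0,0,0,0]]]'

```text
t: 16.0
tcp_pos: [642.3, -105.6, 97.4]
tool_rot: [0.655, 0.755, 0.001, 0.0]
wrist_force: [-0.3, 2.6, 0.1]
opening: 23.0
```

>>> servo_tool --commands '[[[-0.25,0,0,0,0,0],[-0.3,0,0,0,0,0],[-0.3,0,0,0,0,0],[-0.3,0,0,0,0,0],[-0.3,0,0,0,0,0],[-0.3,0,0,0,0,0],[-0.3,0,0,0,0,0]]]'

```text
t: 16.88
tcp_pos: [651.6, -171.2, 97.4]
tool_rot: [0.656, 0.755, 0.001, 0.0]
wrist_force: [0.8, 2.0, 2.1]
opening: 23.0
```

Blade is out. Lift and carry the gauge back to its original free spot.

```bash
python3 - <<'E'
from h import *
plan([388,-352,150],down(76))
E
```

```text
t 16.875 tcp [ 651.6 -171.2   97.4] q [6.555e-01 7.552e-01 1.100e-03 5.000e-04] F [0.8 2.  2.1] op 22.977661575440298 j [-0.29  0.39  1.74  0.    1.01 -0.44]
12 dist 324.0 rot [ 0.002 -0.001  0.385]
[[-0.39, -0.8, -0.15, 0.0, -0.0, 0.32], [-0.42, -0.78, -0.15, 0.0, -0.0, 0.32], [-0.44, -0.77, -0.15, 0.0, -0.0, 0.32], [-0.47, -0.75, -0.15, 0.0, -0.0, 0.32], [-0.49, -0.74, -0.15, 0.0, -0.0, 0.32], [-0.52, -0.72, -0.15, 0.0, -0.0, 0.32], [-0.54, -0.71, -0.15, 0.0, -0.0, 0.32], [-0.56, -0.69, -0.15, 0.0, -0.0, 0.32], [-0.58, -0.67, -0.15, 0.0, -0.0, 0.32], [-0.6, -0.65, -0.15, 0.0, -0.0, 0.32], [-0.63, -0.63, -0.15, 0.0, -0.0, 0.32], [-0.65, -0.61, -0.15, 0.0, -0.0, 0.32]]
```

>>> servo_tool --commands '[[[-0.6,0,-0.1,0,0,0],[-0.6,0,-0.7,0,0,0],[-0.3,-0.4,-0.8,0,0,0.2],[-0.44,-0.77,-0.2,0,0,0.35],[-0.47,-0.75,0,0,0,0.35],[-0.49,-0.74,0,0,0,0.35],[-0.52,-0.72,0,0,0,0.35],[-0.54,-0.71,0,0,0,0.35]]]'

```text
t: 17.88
tcp_pos: [525.8, -305.4, 148.9]
tool_rot: [0.73, 0.683, -0.002, -0.002]
wrist_force: [-0.6, -0.3, -2.2]
opening: 22.8
```

>>> servo_tool --commands '[[[-0.56,-0.69,0,0,0,0.35],[-0.58,-0.67,0.2,0,0,0.35],[-0.6,-0.65,0.4,0,0,0.35],[-0.6,-0.63,0.5,0,0,0.35],[-0.4,-0.6,0.5,0,0,0.3],[0,0,0,0,0,0]]]'

```text
t: 18.62
tcp_pos: [399.2, -373.6, 95.8]
tool_rot: [0.791, 0.611, -0.005, -0.007]
wrist_force: [-0.1, -0.9, -2.6]
opening: 22.7
```

```bash
python3 - <<'E'
from h import *
plan([388,-352,34],down(76),v=15)
E
```

```text
t 18.625 tcp [ 399.2 -373.6   95.8] q [ 0.7914  0.6112 -0.0045 -0.0068] F [-0.1 -0.9 -2.6] op 22.69885300720409 j [-0.79  0.18  2.01 -0.01  0.96 -0.53]
5 dist 66.0 rot [-0.016 -0.001 -0.011]
[[0.12, -0.1, 0.41, -0.03, -0.0, -0.02], [0.12, -0.1, 0.41, -0.03, -0.0, -0.02], [0.12, -0.1, 0.41, -0.03, -0.0, -0.02], [0.12, -0.11, 0.41, -0.03, -0.0, -0.02], [0.12, -0.11, 0.41, -0.03, -0.0, -0.02]]
```

>>> servo_tool --commands '[[[0.05,0,0.41,-0.04,0,0],[0.05,0,0.41,-0.04,0,0],[0.05,0,0.41,-0.04,0,0],[0,0,0.41,-0.03,0,0],[0,0,0.3,0,0,0],[0,0,0.1,0,0,0],[0,0,0,0,0,0]]]'

```text
t: 19.5
tcp_pos: [401.3, -367.9, 30.6]
tool_rot: [0.791, 0.612, 0.001, 0.0]
wrist_force: [-0.2, -0.1, -2.5]
opening: 22.4
```

>>> servo_tool --commands '[[[0,0,0.1,0,0,0],[0,0,0.06,0,0,0]]]'

```text
t: 19.75
tcp_pos: [401.8, -368.4, 27.4]
tool_rot: [0.791, 0.612, 0.001, 0.0]
wrist_force: [-4.5, 4.6, 14.8]
opening: 22.6
```

Bench contact felt (15 N). Release and lift, and check the arm's reach for a side grasp of the cup.

>>> servo_tool --commands '[[[0,0,0,0,0,0],[0,0,0,0,0,0],[0,0,0,0,0,0],[0,0,-0.2,0,0,0],[0,0,-0.8,0,0,0],[0,0,-0.9,0,0,0],[0,0,-0.9,0,0,0],[0,0,-0.9,0,0,0]]]' --claw 0

```text
t: 20.75
tcp_pos: [401.1, -368.1, 141.7]
tool_rot: [0.791, 0.612, 0.001, -0.0]
wrist_force: [0.8, 0.7, -0.3]
opening: 85.6
```

```bash
cat > ik.py <<'E'
import numpy as np
from scipy.optimize import least_squares
D=[(.264,1.604,672.9+2,250),(.01,2.0,512.7,190.5),(.18,2.09,521.9,64.9),(.23,2.11,526.1,25.5),(.32,1.74,658,144.3),(.42,1.70,691.8,94.9),(.34,1.80,648.4,98.2),(.19,1.65,646.3,270.5),(.39,1.74,673.7,97.4)]
D=np.array(D)
f=lambda p:np.r_[p[0]+p[1]*np.sin(D[:,0])+p[2]*np.sin(D[:,0]+D[:,1])-D[:,2],p[3]+p[1]*np.cos(D[:,0])+p[2]*np.cos(D[:,0]+D[:,1])-D[:,3]]
P=least_squares(f,[0,450,450,200]).x
def ik(r,z,pitch,Lt): # pitch below horizontal deg; p3=d1-Lt
    a=np.radians(pitch); a1,L2,L3=P[:3]; d1=P[3]+Lt
    wr=r-Lt*np.cos(a)-a1; wz=z+Lt*np.sin(a)-d1
    d2=wr*wr+wz*wz; c=(d2-L2**2-L3**2)/2/L2/L3
    if abs(c)>1: return 'unreach',c
    j3=np.arccos(c); j2=np.arctan2(wr,wz)-np.arctan2(L3*np.sin(j3),L2+L3*np.cos(j3))
    return np.round([j2,j3,np.pi/2+a-j2-j3],2)
E
python3 - <<'E'
from h import *; from ik import *
st();print(P.round(1),np.abs(f(P)).max())
for Lt in(200,250,300):
  print(Lt,[(pt,ik(525,45,pt,Lt),ik(525-60,100,pt,Lt)) for pt in(25,35,45,60)],'pour',ik(620,265,0,Lt),ik(620,265,10,Lt))
cap('top','t4')
b=cv2.imread('pics/t4.png'); c=np.hstack([b[200:280,190:310],b[200:280,370:530]]); cv2.imwrite('pics/t4c.png',cv2.resize(c,None,fx=2.8,fy=2.8,interpolation=cv2.INTER_CUBIC))
E
```

```text
t 20.75 tcp [ 401.1 -368.1  141.7] q [ 7.911e-01  6.117e-01  9.000e-04 -3.000e-04] F [ 0.8  0.7 -0.3] op 85.55484217059745 j [-0.79  0.11  1.99  0.    1.04 -0.54]
[  3.6 517.  559.9 -85.9] 5.305610889393165
200 [(25, array([ 0.15,  2.5 , -0.65]), array([-0.12,  2.6 , -0.48])), (35, array([ 0.1 ,  2.46, -0.38]), array([-0.16,  2.55, -0.21])), (45, array([ 0.07,  2.41, -0.13]), array([-0.17,  2.5 ,  0.03])), (60, array([0.08, 2.32, 0.22]), array([-0.14,  2.39,  0.37]))] pour [-0.01  2.3  -0.71] [-0.06  2.27 -0.46]
250 [(25, array([ 0.18,  2.59, -0.76]), array([-0.13,  2.7 , -0.56])), (35, array([ 0.09,  2.55, -0.46]), array([-0.21,  2.64, -0.26])), (45, array([ 0.05,  2.49, -0.17]), array([-0.23,  2.57,  0.01])), (60, array([0.05, 2.37, 0.2 ]), array([-0.19,  2.45,  0.36]))] pour [-0.02  2.42 -0.84] [-0.1   2.39 -0.55]
300 [(25, array([ 0.24,  2.67, -0.9 ]), array([-0.12,  2.8 , -0.67])), (35, array([ 0.09,  2.63, -0.54]), array([-0.25,  2.73, -0.3 ])), (45, array([ 0.02,  2.56, -0.22]), array([-0.28,  2.65, -0.01])), (60, array([0.02, 2.42, 0.18]), array([-0.23,  2.5 ,  0.36]))] pour [ 0.01  2.54 -0.98] [-0.12  2.51 -0.65]
```

View pics/t4c.png

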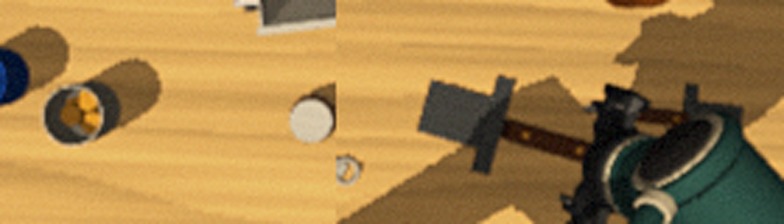

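Gauge lies flat at its spot and the cup is untouched. A radial side grasp would cross the wrist singularity, so check a tangential one.

```bash
cat >> ik.py <<'E'
from scipy.spatial.transform import Rotation as Ro
def Rt(head,pitch,roll=0): # tool z along heading, pitch deg below horiz, tool x up, then roll about tool z (deg)
    h,p=np.radians([head,pitch]); z=np.array([np.cos(h)*np.cos(p),np.sin(h)*np.cos(p),-np.sin(p)])
    x=np.array([np.cos(h)*np.sin(p),np.sin(h)*np.sin(p),np.cos(p)]); y=np.cross(z,x)
    return np.c_[x,y,z]@Ro.from_euler('z',roll,degrees=True).as_matrix()
def full(pos,R,Lt=250,s4=1):
    a1,L2,L3=P[:3]; d1=P[3]+Lt; w=np.array(pos)-Lt*R[:,2]; j1=np.arctan2(w[1],w[0]); wr=np.hypot(w[0],w[1])-a1; wz=w[2]-d1
    c=(wr*wr+wz*wz-L2**2-L3**2)/2/L2/L3
    if abs(c)>1: return 'unreach'
    j3=np.arccos(c); j2=np.arctan2(wr,wz)-np.arctan2(L3*np.sin(j3),L2+L3*np.cos(j3))
    M=Ro.from_euler('ZY',[j1,j2+j3]).inv()*Ro.from_matrix(R); e=M.as_euler('ZYZ')
    out=[]
    for q in ([e[0],e[1],e[2]],[e[0]+np.pi,-e[1],e[2]+np.pi]):
        if q[1]<0: continue
        q=[s4*q[0],q[1],q[2]-np.pi/2]; q=[(v+np.pi)%(2*np.pi)-np.pi for v in q]; out.append(np.round([j1,j2,j3,*q],2))
    return out, w.round()
E
python3 - <<'E'
from h import *; from ik import *
print('chk',full([652,-171,97],down(98.1)),manip.get_state()['joint_positions'])
for h in(80,100,120):
  for p in(20,35): print(h,p,full([413,322,45],Rt(h,p)))
for h in(80,98):
  for r in(0,-60,-120,60,120): print('pour',h,r,full(F(70,0,265),Rt(h,0,r)))
E
```

```text
chk ([array([-0.26,  0.39,  1.74,  0.  ,  1.01, -0.4 ])], array([ 652., -171.,  347.])) [-0.78932579  0.10916717  1.98872488  0.00205251  1.03740268 -0.53589521]
80 20 ([array([ 0.24,  0.34,  2.42,  1.83,  1.1 , -1.18])], array([372.,  91., 131.]))
80 35 ([array([ 0.31,  0.21,  2.4 ,  1.62,  0.81, -0.9 ])], array([377., 120., 188.]))
100 20 ([array([ 0.2 ,  0.43,  2.26,  1.43,  1.25, -1.09])], array([454.,  91., 131.]))
100 35 ([array([ 0.26,  0.3 ,  2.26,  1.27,  1.02, -0.88])], array([449., 120., 188.]))
120 20 ([array([ 0.22,  0.52,  2.09,  1.14,  1.42, -1.06])], array([530., 119., 131.]))
120 35 ([array([ 0.27,  0.4 ,  2.11,  1.01,  1.22, -0.92])], array([515., 145., 188.]))
pour 80 0 ([array([-0.34,  0.38,  1.93,  1.46,  1.69, -0.75])], array([ 574., -202.,  265.]))
pour 80 -60 ([array([-0.34,  0.38,  1.93,  1.46,  1.69, -1.8 ])], array([ 574., -202.,  265.]))
pour 80 -120 ([array([-0.34,  0.38,  1.93,  1.46,  1.69, -2.84])], array([ 574., -202.,  265.]))
pour 80 60 ([array([-0.34,  0.38,  1.93,  1.46,  1.69,  0.3 ])], array([ 574., -202.,  265.]))
pour 80 120 ([array([-0.34,  0.38,  1.93,  1.46,  1.69,  1.34])], array([ 574., -202.,  265.]))
pour 98 0 ([array([-0.3 ,  0.49,  1.76,  1.28,  1.91, -0.73])], array([ 652., -203.,  265.]))
pour 98 -60 ([array([-0.3 ,  0.49,  1.76,  1.28,  1.91, -1.78])], array([ 652., -203.,  265.]))
pour 98 -120 ([array([-0.3 ,  0.49,  1.76,  1.28,  1.91, -2.83])], array([ 652., -203.,  265.]))
pour 98 60 ([array([-0.3 ,  0.49,  1.76,  1.28,  1.91,  0.31])], array([ 652., -203.,  265.]))
pour 98 120 ([array([-0.3 ,  0.49,  1.76,  1.28,  1.91,  1.36])], array([ 652., -203.,  265.]))
```

```bash
python3 - <<'E'
from h import *; from ik import *
plan([430,-110,260],Rt(90,65))
E
```

```text
t 20.8 tcp [ 403. -370.  146.] q [0.7911 0.6117 0.0013 0.003 ] F [1.3 0.1 2.6] op 85.36850336842743 j [-0.79  0.11  1.99  0.    1.04 -0.54]
11 dist 285.0 rot [ 0.061  0.436 -0.249]
[[0.78, -0.12, -0.35, 0.06, 0.4, -0.23], [0.8, -0.1, -0.32, 0.06, 0.4, -0.23], [0.81, -0.08, -0.28, 0.06, 0.4, -0.23], [0.82, -0.07, -0.25, 0.06, 0.4, -0.23], [0.83, -0.05, -0.22, 0.06, 0.4, -0.23], [0.84, -0.03, -0.18, 0.06, 0.4, -0.23], [0.85, -0.01, -0.15, 0.06, 0.4, -0.23], [0.86, 0.0, -0.12, 0.06, 0.4, -0.23], [0.86, 0.02, -0.08, 0.06, 0.4, -0.23], [0.86, 0.04, -0.05, 0.06, 0.4, -0.23], [0.86, 0.06, -0.01, 0.06, 0.4, -0.23]]
```

>>> servo_tool --commands '[[[0.78,-0.12,-0.45,0.06,0.4,-0.23],[0.8,-0.1,-0.4,0.06,0.4,-0.23],[0.81,-0.08,-0.35,0.06,0.4,-0.23],[0.82,-0.07,-0.25,0.06,0.4,-0.23],[0.83,-0.05,-0.22,0.06,0.4,-0.23],[0.84,-0.03,-0.18,0.06,0.4,-0.23],[0.85,-0.01,-0.15,0.06,0.4,-0.23],[0.86,0,-0.12,0.06,0.4,-0.23]]]'

```text
t: 21.8
tcp_pos: [422.4, -177.5, 241.8]
tool_rot: [0.719, 0.676, 0.116, -0.114]
wrist_force: [0.3, -0.0, -0.7]
opening: 85.2
```

```bash
python3 - <<'E'
from h import *; from ik import *
s=st()
for L in (200,250,300): print(L,full(s['tcp_pos'],Ro.from_quat(s['tool_rot']).as_matrix(),L))
plan([413,150,240],Rt(90,35))
E
```

```text
t 21.8 tcp [ 422.4 -177.5  241.8] q [ 0.7192  0.6756  0.1157 -0.1138] F [ 0.3 -0.  -0.7] op 85.23943321036899 j [-0.64 -0.04  1.99  0.27  1.39 -0.66]
200 ([array([-0.52, -0.08,  2.02,  0.29,  1.37, -0.54])], array([ 420., -241.,  431.]))
250 ([array([-0.55, -0.07,  2.  ,  0.29,  1.38, -0.57])], array([ 419., -257.,  479.]))
300 ([array([-0.58, -0.05,  1.99,  0.28,  1.38, -0.6 ])], array([ 419., -273.,  526.]))
t 21.8 tcp [ 422.4 -177.5  241.8] q [ 0.7192  0.6756  0.1157 -0.1138] F [ 0.3 -0.  -0.7] op 85.23943321036899 j [-0.64 -0.04  1.99  0.27  1.39 -0.66]
12 dist 328.0 rot [ 0.031  0.634 -0.054]
[[0.86, -0.08, 0.3, 0.03, 0.53, -0.05], [0.84, -0.08, 0.34, 0.03, 0.53, -0.05], [0.82, -0.07, 0.38, 0.03, 0.53, -0.05], [0.8, -0.07, 0.43, 0.03, 0.53, -0.05], [0.78, -0.06, 0.47, 0.03, 0.53, -0.05], [0.75, -0.06, 0.51, 0.03, 0.53, -0.05], [0.72, -0.05, 0.55, 0.03, 0.53, -0.05], [0.69, -0.05, 0.59, 0.03, 0.53, -0.05], [0.66, -0.04, 0.62, 0.03, 0.53, -0.05], [0.63, -0.04, 0.66, 0.03, 0.53, -0.05], [0.59, -0.04, 0.69, 0.03, 0.53, -0.05], [0.56, -0.03, 0.72, 0.03, 0.53, -0.05]]
```

>>> servo_tool --commands '[[[0.86,-0.08,0.3,0.03,0.53,-0.05],[0.84,-0.08,0.34,0.03,0.53,-0.05],[0.82,-0.07,0.38,0.03,0.53,-0.05],[0.8,-0.07,0.43,0.03,0.53,-0.05],[0.78,-0.06,0.47,0.03,0.53,-0.05],[0.75,-0.06,0.51,0.03,0.53,-0.05],[0.72,-0.05,0.55,0.03,0.53,-0.05],[0.69,-0.05,0.59,0.03,0.53,-0.05]]]'

```text
t: 22.8
tcp_pos: [416.5, 46.4, 242.7]
tool_rot: [0.662, 0.652, 0.263, -0.26]
wrist_force: [0.9, -0.4, -0.7]
opening: 85.4
```

>>> servo_tool --commands '[[[0.66,-0.04,0.62,0.03,0.53,-0.05],[0.63,-0.04,0.66,0.03,0.53,-0.05],[0.59,-0.04,0.69,0.03,0.53,-0.05],[0.56,-0.03,0.72,0.03,0.45,-0.05],[0,0,0,0,0,0]]]'

```text
t: 23.42
tcp_pos: [411.7, 159.3, 242.3]
tool_rot: [0.623, 0.63, 0.329, -0.328]
wrist_force: [-0.0, 0.1, -0.5]
opening: 85.5
```

```bash
python3 - <<'E'
from h import *; from ik import *
s=st(); cap('wrist','w5');c=manip.calibration('wrist');np.save('w5.npy',c,allow_pickle=True)
print(full([413,322,48],Rt(90,35),300),full(F(86,15,265),Rt(98,0,0),300))
print([proj('w',[413,323,z],c).round() for z in (0,80)], [proj('w',[415,73,65],c).round()])
plan([413,232,111],Rt(90,35))
E
```

```text
t 23.425 tcp [411.7 159.3 242.3] q [ 0.6226  0.6299  0.329  -0.3277] F [-0.   0.1 -0.5] op 85.54375261966361 j [-0.32 -0.06  2.26  0.9   1.45 -0.7 ]
([array([ 0.18,  0.29,  2.35,  1.39,  0.96, -0.95])], array([413.,  76., 220.])) ([array([-0.36,  0.56,  1.77,  1.21,  1.92, -0.83])], array([ 642., -239.,  265.]))
[array([317., 239.]), array([317., 203.])] [array([318., 505.])]
t 23.475 tcp [412.2 158.7 242.6] q [ 0.6227  0.63    0.3291 -0.327 ] F [ 0.3 -0.5 -0.3] op 85.23462618697873 j [-0.32 -0.06  2.26  0.9   1.45 -0.7 ]
6 dist 151.0 rot [-0.002 -0.005  0.011]
[[-0.37, 0.0, 0.75, -0.0, -0.01, 0.02], [-0.37, 0.0, 0.75, -0.0, -0.01, 0.02], [-0.37, 0.0, 0.75, -0.0, -0.01, 0.02], [-0.37, 0.0, 0.75, -0.0, -0.01, 0.02], [-0.37, 0.0, 0.75, -0.0, -0.01, 0.02], [-0.37, 0.0, 0.75, -0.0, -0.01, 0.02]]
```

View pics/w5.png

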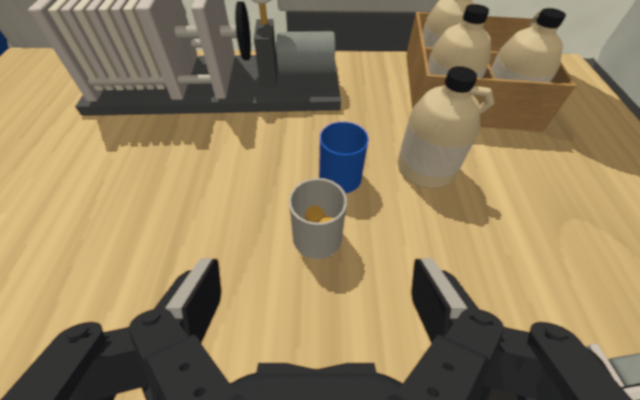

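Wrist view: the steel cup with caps has its rim centre at (318,202), predicted (317,203). The blue decoy is clear behind at (343,158). Approach.

>>> servo_tool --commands '[[[-0.37,0,0.6,0,0,0.02],[-0.37,0,0.75,0,0,0.02],[-0.37,0,0.75,0,0,0.02],[-0.37,0,0.75,0,0,0.02],[-0.37,0,0.7,0,0,0.02],[-0.3,0,0.5,0,0,0.02],[0,0,0,0,0,0]]]'

```text
t: 24.35
tcp_pos: [419.9, 216.9, 119.3]
tool_rot: [0.628, 0.628, 0.329, -0.321]
wrist_force: [1.3, 0.5, 0.1]
opening: 85.7
```

```bash
python3 - <<'E'
from h import *; from ik import *
plan([413,322,48],Rt(90,35),v=18)
E
```

```text
t 24.35 tcp [419.9 216.9 119.3] q [ 0.6278  0.6283  0.3288 -0.3209] F [1.3 0.5 0.1] op 85.70731455281837 j [-0.18  0.15  2.34  1.05  1.19 -0.88]
8 dist 127.0 rot [0.01  0.005 0.006]
[[0.01, -0.03, 0.53, 0.01, 0.01, 0.01], [0.01, -0.03, 0.53, 0.01, 0.01, 0.01], [0.01, -0.03, 0.53, 0.01, 0.01, 0.01], [0.01, -0.03, 0.53, 0.01, 0.01, 0.01], [0.01, -0.03, 0.53, 0.01, 0.01, 0.01], [0.01, -0.03, 0.53, 0.01, 0.01, 0.01], [0.01, -0.03, 0.53, 0.01, 0.01, 0.01], [0.01, -0.03, 0.53, 0.01, 0.01, 0.01]]
```

>>> servo_tool --commands '[[[0.01,-0.08,0.5,0.02,0.01,0.01],[0.01,-0.08,0.53,0.02,0.01,0.01],[0.01,-0.07,0.53,0.02,0.01,0.01],[0.01,0,0.53,0,0.01,0.01],[0,0,0,0,0,0]]]'

```text
t: 24.98
tcp_pos: [414.6, 271.9, 83.3]
tool_rot: [0.627, 0.628, 0.329, -0.324]
wrist_force: [0.2, -0.4, 0.2]
opening: 85.4
```

```bash
python3 - <<'E'
from h import *; from ik import *
plan([413,322,48],Rt(90,35),v=15)
E
```

```text
t 24.975 tcp [414.6 271.9  83.3] q [ 0.6271  0.6278  0.3285 -0.3236] F [ 0.2 -0.4  0.2] op 85.43491867881211 j [-0.05  0.22  2.36  1.18  1.09 -0.93]
5 dist 61.0 rot [0.006 0.001 0.004]
[[-0.0, -0.01, 0.41, 0.01, 0.0, 0.01], [-0.0, -0.01, 0.41, 0.01, 0.0, 0.01], [-0.0, -0.01, 0.41, 0.01, 0.0, 0.01], [-0.0, -0.01, 0.41, 0.01, 0.0, 0.01], [-0.0, -0.01, 0.41, 0.01, 0.0, 0.01]]
```

>>> servo_tool --commands '[[[0,-0.02,0.41,0.01,0,0.01],[0,-0.02,0.41,0.01,0,0.01],[0,-0.01,0.41,0.01,0,0.01],[0,0,0.41,0.01,0,0.01],[0,0,0.3,0,0,0],[0,0,0,0,0,0]]]'

```text
t: 25.72
tcp_pos: [413.6, 323.0, 47.4]
tool_rot: [0.628, 0.627, 0.326, -0.326]
wrist_force: [0.0, -0.1, 0.1]
opening: 85.7
```

>>> servo_tool --commands '[[[0,0,0,0,0,0],[0,0,0,0,0,0],[0,0,0,0,0,0],[0,0,0,0,0,0]]]' --claw 255

```text
t: 26.22
tcp_pos: [414.0, 322.7, 48.0]
tool_rot: [0.628, 0.627, 0.327, -0.325]
wrist_force: [0.3, 0.5, -0.2]
opening: 64.9
```

```bash
python3 - <<'E'
from h import *; from ik import *
s=st(); p=s['tcp_pos']
plan([p[0],p[1]-20,p[2]+160],Rt(90,35))
E
```

```text
t 26.225 tcp [414.  322.7  48. ] q [ 0.6277  0.6271  0.3269 -0.3253] F [ 0.3  0.5 -0.2] op 64.8766530020215 j [ 0.07  0.31  2.35  1.32  1.   -0.99]
t 26.225 tcp [414.  322.7  48. ] q [ 0.6277  0.6271  0.3269 -0.3253] F [ 0.3  0.5 -0.2] op 64.8766530020215 j [ 0.07  0.31  2.35  1.32  1.   -0.99]
6 dist 161.0 rot [0.002 0.001 0.   ]
[[0.66, 0.0, -0.6, 0.0, 0.0, 0.0], [0.66, 0.0, -0.6, 0.0, 0.0, 0.0], [0.66, 0.0, -0.6, 0.0, 0.0, 0.0], [0.66, 0.0, -0.6, 0.0, 0.0, 0.0], [0.66, 0.0, -0.6, 0.0, 0.0, 0.0], [0.66, 0.0, -0.6, 0.0, 0.0, 0.0]]
```

Cup gripped (64.9 mm). Lift, keeping it upright.

>>> servo_tool --commands '[[[0.3,0,-0.3,0,0,0],[0.66,0,-0.55,0,0,0],[0.66,0,-0.55,0,0,0],[0.66,0,-0.55,0,0,0],[0.7,0,-0.5,0,0,0],[0.7,0,-0.5,0,0,0],[0.7,0,-0.5,0,0,0]]]'

```text
t: 27.1
tcp_pos: [410.8, 310.8, 218.8]
tool_rot: [0.63, 0.627, 0.323, -0.324]
wrist_force: [-0.0, -0.8, -1.1]
opening: 64.9
```

```bash
python3 - <<'E'
from h import *; from ik import *
for p,r in((5,0),(5,150)): print(full(F(105,15,300),Rt(98,p,r),300))
plan(F(105,15,305),Rt(98,5))
E
```

```text
([array([-0.33,  0.47,  1.77,  1.2 ,  1.87, -0.75])], array([ 639., -219.,  326.]))
([array([-0.33,  0.47,  1.77,  1.2 ,  1.87,  1.87])], array([ 639., -219.,  326.]))
t 27.1 tcp [410.8 310.8 218.8] q [ 0.6303  0.6272  0.3229 -0.3242] F [-0.  -0.8 -1.1] op 64.92156312098633 j [ 0.04 -0.06  2.3   1.08  1.17 -0.55]
12 dist 311.0 rot [ 0.134  0.532 -0.053]
[[-0.18, 0.52, -0.67, 0.11, 0.44, -0.04], [-0.15, 0.51, -0.68, 0.11, 0.44, -0.04], [-0.12, 0.5, -0.69, 0.11, 0.44, -0.04], [-0.1, 0.49, -0.7, 0.11, 0.44, -0.04], [-0.07, 0.49, -0.71, 0.11, 0.44, -0.04], [-0.04, 0.48, -0.72, 0.11, 0.44, -0.04], [-0.01, 0.47, -0.73, 0.11, 0.44, -0.04], [0.02, 0.46, -0.73, 0.11, 0.44, -0.04], [0.05, 0.45, -0.73, 0.11, 0.44, -0.04], [0.08, 0.45, -0.74, 0.11, 0.44, -0.04], [0.11, 0.44, -0.74, 0.11, 0.44, -0.04], [0.15, 0.43, -0.74, 0.11, 0.44, -0.04]]
```

>>> servo_tool --commands '[[[0.2,0.4,-0.6,0.11,0.44,-0.04],[0.2,0.5,-0.68,0.11,0.44,-0.04],[0.15,0.5,-0.69,0.11,0.44,-0.04],[0.1,0.49,-0.7,0.11,0.44,-0.04],[0,0.49,-0.71,0.11,0.44,-0.04],[0,0.48,-0.72,0.11,0.44,-0.04],[0,0.47,-0.73,0.11,0.44,-0.04],[0,0.46,-0.73,0.11,0.44,-0.04]]]'

```text
t: 28.1
tcp_pos: [529.5, 171.6, 316.3]
tool_rot: [0.536, 0.588, 0.405, -0.45]
wrist_force: [-0.1, 0.2, -2.5]
opening: 65.1
```

```bash
python3 - <<'E'
from h import *; from ik import *
plan(F(105,15,305),Rt(98,5))
E
```

```text
t 28.1 tcp [529.5 171.6 316.3] q [ 0.536   0.5881  0.4052 -0.4502] F [-0.1  0.2 -2.5] op 65.05070040569682 j [-0.29  0.25  1.97  1.12  1.7  -0.73]
5 dist 117.0 rot [ 0.041  0.182 -0.014]
[[-0.25, 0.39, -0.63, 0.08, 0.36, -0.03], [-0.23, 0.38, -0.64, 0.08, 0.36, -0.03], [-0.2, 0.38, -0.65, 0.08, 0.36, -0.03], [-0.18, 0.37, -0.66, 0.08, 0.36, -0.03], [-0.16, 0.37, -0.67, 0.08, 0.36, -0.03]]
```

>>> servo_tool --commands '[[[-0.2,0.39,-0.6,0.08,0.36,-0.03],[-0.2,0.38,-0.64,0.08,0.36,-0.03],[-0.18,0.38,-0.65,0.08,0.36,-0.03],[-0.18,0.37,-0.6,0.08,0.36,-0.03],[-0.1,0.3,-0.5,0.08,0.36,-0.03],[0,0,0,0,0,0]]]'

```text
t: 28.85
tcp_pos: [595.2, 78.6, 308.8]
tool_rot: [0.486, 0.558, 0.441, -0.508]
wrist_force: [-0.2, 0.7, -3.6]
opening: 64.9
```

```bash
python3 - <<'E'
from h import *; from ik import *
s=st(); print(inF(s['tcp_pos'])); plan(F(105,15,302),Rt(98,5,75))
E
```

```text
t 28.85 tcp [595.2  78.6 308.8] q [ 0.486   0.5577  0.4408 -0.5084] F [-0.2  0.7 -3.6] op 64.93543321930653 j [-0.4   0.51  1.75  1.13  1.92 -0.79]
(np.float64(107.1), np.float64(16.8))
t 28.85 tcp [595.2  78.6 308.8] q [ 0.486   0.5577  0.4408 -0.5084] F [-0.2  0.7 -3.6] op 64.93543321930653 j [-0.4   0.51  1.75  1.13  1.92 -0.79]
14 dist 7.0 rot [0.005 0.006 1.306]
[[-0.02, 0.0, -0.0, 0.0, 0.0, 0.93], [-0.02, 0.01, -0.0, 0.0, 0.0, 0.93], [-0.02, 0.01, -0.0, 0.0, 0.0, 0.93], [-0.01, 0.01, -0.0, 0.0, 0.0, 0.93], [-0.01, 0.01, -0.0, 0.0, 0.0, 0.93], [-0.01, 0.01, -0.0, 0.0, 0.0, 0.93], [-0.01, 0.01, -0.0, 0.0, 0.0, 0.93], [-0.01, 0.01, -0.0, 0.0, 0.0, 0.93], [-0.01, 0.01, -0.0, 0.0, 0.0, 0.93], [-0.01, 0.02, -0.0, 0.0, 0.0, 0.93], [-0.01, 0.02, -0.0, 0.0, 0.0, 0.93], [-0.0, 0.02, -0.0, 0.0, 0.0, 0.93], [-0.0, 0.02, -0.0, 0.0, 0.0, 0.93], [-0.0, 0.02, -0.0, 0.0, 0.0, 0.93]]
```

>>> servo_tool --commands '[[[-0.02,0,0,0,0,0.5],[-0.02,0,0,0,0,0.93],[-0.02,0,0,0,0,0.93],[-0.01,0,0,0,0,0.93],[0,0,0,0,0,0.93],[0,0,0,0,0,0.93],[0,0,0,0,0,0.93],[0,0,0,0,0,0.93]]]'

```text
t: 29.85
tcp_pos: [589.1, 81.2, 309.8]
tool_rot: [0.656, 0.352, 0.227, -0.628]
wrist_force: [-0.0, -0.1, -1.5]
opening: 64.9
```

>>> servo_tool --commands '[[[0,0,0,0,0,0.93],[0,0,0,0,0,0.93],[0,0,0,0,0,0.93],[0,0,0,0,0,0.93],[0,0,0,0,0,0.93],[0,0,0,0,0,0.93],[0,0,0,0,0,0.8],[0,0,0,0,0,0.6]]]'

```text
t: 30.85
tcp_pos: [582.3, 85.1, 313.8]
tool_rot: [0.743, 0.1, -0.012, -0.662]
wrist_force: [0.3, -0.7, -2.5]
opening: 64.7
```

```bash
python3 - <<'E'
from h import *; from ik import *
s=st(); R=Ro.from_quat(s['tool_rot']).as_matrix(); a=R@[np.cos(np.radians(35)),0,-np.sin(np.radians(35))]
print(inF(s['tcp_pos']),'cup axis',a.round(2),'tilt',np.degrees(np.arccos(a[2]))); plan(F(105,15,302),Rt(98,5,150))
E
```

```text
t 30.85 tcp [582.3  85.1 313.8] q [ 0.7425  0.1002 -0.0123 -0.6622] F [ 0.3 -0.7 -2.5] op 64.74694309212511 j [-0.4   0.47  1.77  1.11  1.91  0.67]
(np.float64(115.3), np.float64(28.7)) cup axis [ 0.89 -0.43  0.16] tilt 80.54831975302064
t 30.85 tcp [582.3  85.1 313.8] q [ 0.7425  0.1002 -0.0123 -0.6622] F [ 0.3 -0.7 -2.5] op 64.74694309212511 j [-0.4   0.47  1.77  1.11  1.91  0.67]
13 dist 21.0 rot [ 0.04  -0.005  1.164]
[[0.03, 0.04, -0.02, 0.03, -0.0, 0.9], [0.03, 0.03, -0.02, 0.03, -0.0, 0.9], [0.04, 0.03, -0.02, 0.03, -0.0, 0.9], [0.04, 0.03, -0.02, 0.03, -0.0, 0.9], [0.04, 0.02, -0.02, 0.03, -0.0, 0.9], [0.04, 0.02, -0.02, 0.03, -0.0, 0.9], [0.05, 0.02, -0.02, 0.03, -0.0, 0.9], [0.05, 0.01, -0.02, 0.03, -0.0, 0.9], [0.05, 0.01, -0.02, 0.03, -0.0, 0.9], [0.05, 0.0, -0.02, 0.03, -0.0, 0.9], [0.05, -0.0, -0.02, 0.03, -0.0, 0.9], [0.05, -0.01, -0.02, 0.03, -0.0, 0.9], [0.05, -0.01, -0.02, 0.03, -0.0, 0.9]]
```

>>> servo_tool --commands '[[[0.08,0.12,-0.05,0.03,0,0.6],[0.1,0.1,-0.05,0.03,0,0.6],[0.12,0.08,-0.05,0.03,0,0.6],[0.1,0.05,-0.05,0.03,0,0.6],[0.08,0.03,-0.04,0.03,0,0.5],[0.05,0.03,-0.02,0.03,0,0.5]]]'

```text
t: 31.6
tcp_pos: [595.0, 81.1, 305.3]
tool_rot: [0.746, -0.03, -0.13, -0.652]
wrist_force: [0.0, -0.3, -0.7]
opening: 64.8
```

```bash
cat >> ik.py <<'E'
def rep(s,inF):
    R=Ro.from_quat(s['tool_rot']).as_matrix(); a=R@[np.cos(np.radians(35)),0,-np.sin(np.radians(35))]
    print(inF(s['tcp_pos']),'cup axis',a.round(2),'tilt',np.degrees(np.arccos(a[2])).round(1))
E
python3 - <<'E'
from h import *; from ik import *
s=st(); rep(s,inF); plan(F(105,15,302),Rt(98,5,150))
E
```

```text
t 31.6 tcp [595.   81.1 305.3] q [ 0.7463 -0.03   -0.1301 -0.6521] F [ 0.  -0.3 -0.7] op 64.79217467549712 j [-0.39  0.51  1.74  1.11  1.91  1.02]
(np.float64(109.5), np.float64(16.7)) cup axis [ 0.88 -0.46 -0.12] tilt 97.2
t 31.6 tcp [595.   81.1 305.3] q [ 0.7463 -0.03   -0.1301 -0.6521] F [ 0.  -0.3 -0.7] op 64.79217467549712 j [-0.39  0.51  1.74  1.11  1.91  1.02]
9 dist 6.0 rot [ 0.034 -0.004  0.812]
[[0.01, 0.01, -0.02, 0.04, -0.0, 0.9], [0.01, 0.01, -0.02, 0.04, -0.0, 0.9], [0.01, 0.01, -0.02, 0.04, -0.0, 0.9], [0.01, 0.01, -0.02, 0.04, -0.0, 0.9], [0.01, 0.01, -0.02, 0.04, -0.0, 0.9], [0.01, 0.01, -0.02, 0.04, -0.0, 0.9], [0.01, 0.01, -0.02, 0.04, -0.0, 0.9], [0.01, 0.0, -0.02, 0.04, -0.0, 0.9], [0.01, 0.0, -0.02, 0.04, -0.0, 0.9]]
```

>>> servo_tool --commands '[[[0.03,0.02,-0.02,0.04,0,0.5],[0.03,0.02,-0.02,0.04,0,0.5],[0.03,0.02,-0.02,0.04,0,0.5],[0.03,0.02,-0.02,0.04,0,0.5],[0.03,0.01,-0.02,0.04,0,0.5],[0.03,0.01,-0.02,0.04,0,0.5],[0.03,0.01,-0.02,0.04,0,0.5],[0.03,0.01,-0.02,0.04,0,0.5]]]'

```text
t: 32.6
tcp_pos: [594.8, 80.1, 303.5]
tool_rot: [0.719, -0.184, -0.262, -0.617]
wrist_force: [-0.2, 0.0, -1.9]
opening: 65.1
```

>>> servo_tool --commands '[[[0.03,0,-0.01,0,0,0.5],[0.03,0,-0.01,0,0,0.5],[0.03,0,-0.01,0,0,0.5],[0.03,0,-0.01,0,0,0.5],[0.03,0,-0.01,0,0,0.5],[0,0,0,0,0,0],[0,0,0,0,0,0],[0,0,0,0,0,0]]]'

```text
t: 33.6
tcp_pos: [593.0, 81.9, 304.1]
tool_rot: [0.693, -0.275, -0.338, -0.574]
wrist_force: [0.2, 0.6, -2.0]
opening: 64.9
```

```bash
python3 - <<'E'
from h import *; from ik import *
s=st(); rep(s,inF); im=cap('scene','s6')
b=cv2.imread('pics/s6.png')[130:290,220:400]; cv2.imwrite('pics/s6c.png',cv2.resize(b,None,fx=3.6,fy=3.6,interpolation=cv2.INTER_CUBIC))
E
```

```text
t 33.6 tcp [593.   81.9 304.1] q [ 0.6934 -0.2749 -0.3383 -0.5738] F [ 0.2  0.6 -2. ] op 64.8766196688169 j [-0.39  0.51  1.75  1.12  1.91  1.69]
(np.float64(110.6), np.float64(18.6)) cup axis [ 0.6  -0.56 -0.58] tilt 125.3
```

View pics/s6c.png

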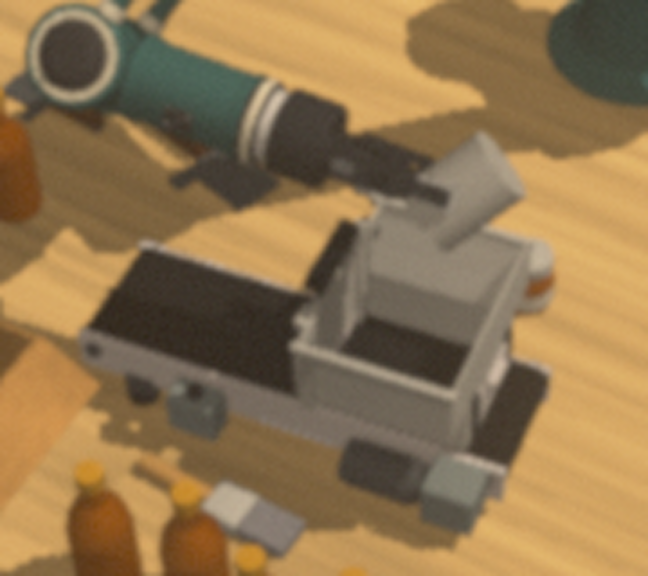

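Scene crop: the cup mouth is over the hopper and no caps are out yet at 125° tilt (none visible on the belt). Tip further.

>>> servo_tool --commands '[[[0.01,0,0,0,0,0.4],[0.01,0,0,0,0,0.4],[0.01,0,0,0,0,0.4],[0.01,0,0,0,0,0.4],[0.01,0,0,0,0,0.4],[0,0,0,0,0,0],[0,0,0,0,0,0],[0,0,0,0,0,0]]]'

```text
t: 34.65
tcp_pos: [593.8, 81.8, 302.4]
tool_rot: [0.662, -0.344, -0.395, -0.536]
wrist_force: [0.3, -0.8, -1.8]
opening: 64.9
```

```bash
cat > gold.py <<'E'
from h import *
def gold(f):
    b=cv2.imread('pics/'+f+'.png')[130:290,220:400]; h=cv2.cvtColor(b,cv2.COLOR_BGR2HSV)
    m=cv2.inRange(h,(15,150,110),(30,255,255)); n,_,s,c=cv2.connectedComponentsWithStats(m)
    print([(c[i].round().tolist(),int(s[i,4])) for i in range(1,n) if s[i,4]>5])
E
python3 - <<'E'
from h import *; from ik import *; from gold import gold
s=st(); rep(s,inF); cap('scene','s7'); gold('s6'); gold('s7')
b=cv2.imread('pics/s7.png')[130:290,220:400]; cv2.imwrite('pics/s7c.png',cv2.resize(b,None,fx=3.6,fy=3.6,interpolation=cv2.INTER_CUBIC))
a=cv2.imread('pics/s6.png')[170:255,300:375].astype(int);b=cv2.imread('pics/s7.png')[170:255,300:375].astype(int); print('diff',(np.abs(a-b).max(2)>40).sum())
E
```

```text
t 34.65 tcp [593.8  81.8 302.4] q [ 0.6619 -0.3442 -0.395  -0.5361] F [ 0.3 -0.8 -1.8] op 64.86148454949677 j [-0.39  0.51  1.75  1.11  1.91  1.89]
(np.float64(110.4), np.float64(17.9)) cup axis [ 0.46 -0.59 -0.67] tilt 131.7
[([0.0, 29.0], 10), ([4.0, 37.0], 6), ([9.0, 44.0], 6), ([10.0, 113.0], 694), ([28.0, 140.0], 193), ([50.0, 136.0], 126), ([23.0, 145.0], 10), ([45.0, 152.0], 9), ([51.0, 153.0], 32), ([68.0, 156.0], 93), ([98.0, 158.0], 20)]
[([0.0, 29.0], 9), ([7.0, 37.0], 7), ([8.0, 46.0], 13), ([8.0, 59.0], 7), ([10.0, 113.0], 684), ([26.0, 135.0], 126), ([50.0, 136.0], 120), ([19.0, 146.0], 14), ([23.0, 145.0], 15), ([35.0, 151.0], 43), ([49.0, 149.0], 12), ([57.0, 150.0], 7), ([45.0, 152.0], 12), ([61.0, 155.0], 32), ([69.0, 155.0], 74), ([98.0, 158.0], 20)]
diff 178
```

```bash
python3 - <<'E'
from h import *
im=cap('top','t7'); b=cv2.imread('pics/t7.png'); 
h=cv2.cvtColor(b,cv2.COLOR_BGR2HSV); m=cv2.inRange(h,(12,140,90),(32,255,255))
n,_,s,c=cv2.connectedComponentsWithStats(m[132:212,268:340]); print([(c[i].round(),s[i,4]) for i in range(1,n)])
print([F for F in [np.mean([manip.get_state()['wrist_force'][2]])]])
A=cv2.resize(b[120:220,260:360],None,fx=4,fy=4,interpolation=cv2.INTER_CUBIC);B=cv2.resize(cv2.imread('pics/s7.png')[170:270,290:390],None,fx=4,fy=4,interpolation=cv2.INTER_CUBIC)
cv2.imwrite('pics/mix7.png',np.hstack([A,B]))
E
```

```text
[(array([16.,  5.]), np.int32(304)), (array([67.,  7.]), np.int32(136)), (array([ 1., 37.]), np.int32(30)), (array([ 4., 70.]), np.int32(196)), (array([58., 77.]), np.int32(144))]
[np.float64(-1.8739516966593999)]
```

View pics/mix7.png

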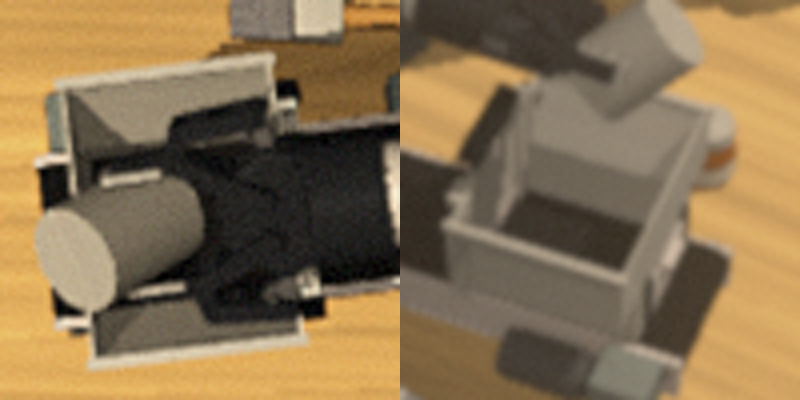

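>>> servo_tool --commands '[[[0,0,0,0,0,0.6],[0,0,0,0,0,0.6],[0,0,0,0,0,0.6],[0,0,0,0,0,0.6],[0,0,0,0,0,0.4],[0,0,0,0,0,0],[0,0,0,0,0,0],[0,0,0,0,0,0]]]'

```text
t: 35.75
tcp_pos: [593.8, 81.8, 303.0]
tool_rot: [0.606, -0.435, -0.468, -0.474]
wrist_force: [0.6, -0.3, -1.7]
opening: 65.0
```

```bash
cat >> gold.py <<'E'
def wt(k=8):
    f=[]
    for i in range(k): manip.capture('top'); f.append(manip.get_state()['wrist_force'])
    print('mean force',np.mean(f,0).round(2),np.std(f,0).round(2))
def hop(f):
    b=cv2.imread('pics/'+f+'.png')[170:260,300:378]; h=cv2.cvtColor(b,cv2.COLOR_BGR2HSV); r=b[...,2].astype(int)-b[...,0]
    print('scene hopper r-b max',r[25:75,10:60].max(), 'n>60',(r[25:75,10:60]>60).sum())
E
python3 - <<'E'
from h import *; from ik import *; from gold import *
s=st(); rep(s,inF); cap('scene','s8'); hop('s6');hop('s7');hop('s8'); wt()
E
```

```text
t 35.75 tcp [593.8  81.8 303. ] q [ 0.606  -0.4349 -0.4675 -0.4745] F [ 0.6 -0.3 -1.7] op 65.01560969134042 j [-0.39  0.51  1.75  1.12  1.91  2.18]
(np.float64(110.4), np.float64(17.9)) cup axis [ 0.24 -0.63 -0.74] tilt 137.5
scene hopper r-b max 99 n>60 6
scene hopper r-b max 101 n>60 6
scene hopper r-b max 166 n>60 107
mean force [ 0.03  0.15 -1.3 ] [0.9  0.31 0.36]
```

Gold now shows in the hopper, and the held weight dropped to 1.3 N (empty cup is 1.4 N). Tip and shake a little more to be sure.

>>> servo_tool --commands '[[[0,0,0,0,0,0.7],[0,0,0,0,0,0.7],[0,0,0,0,0,0.5],[0,0,0,0,0,-0.9],[0,0,0,0,0,0.9],[0,0,0,0,0,0],[0,0,0,0,0,0]]]'

```text
t: 37.08
tcp_pos: [593.7, 81.8, 302.8]
tool_rot: [0.561, -0.492, -0.511, -0.427]
wrist_force: [1.0, -0.6, -1.8]
opening: 64.6
```

```bash
python3 - <<'E'
from h import *; from ik import *; from gold import *
s=st(); rep(s,inF); cap('scene','s9'); hop('s9'); wt()
A=cv2.imread('pics/s8.png')[170:260,290:390];B=cv2.imread('pics/s9.png')[170:260,290:390]
cv2.imwrite('pics/s89.png',cv2.resize(np.hstack([A,B]),None,fx=4,fy=4,interpolation=cv2.INTER_CUBIC))
E
```

```text
t 37.075 tcp [593.7  81.8 302.8] q [ 0.5609 -0.4915 -0.5114 -0.4269] F [ 1.  -0.6 -1.8] op 64.63165080679624 j [-0.39  0.51  1.75  1.12  1.91  2.37]
(np.float64(110.4), np.float64(17.9)) cup axis [ 0.08 -0.66 -0.75] tilt 138.5
scene hopper r-b max 166 n>60 102
mean force [-0.04  0.25 -1.06] [0.25 0.54 0.4 ]
```

View pics/s89.png

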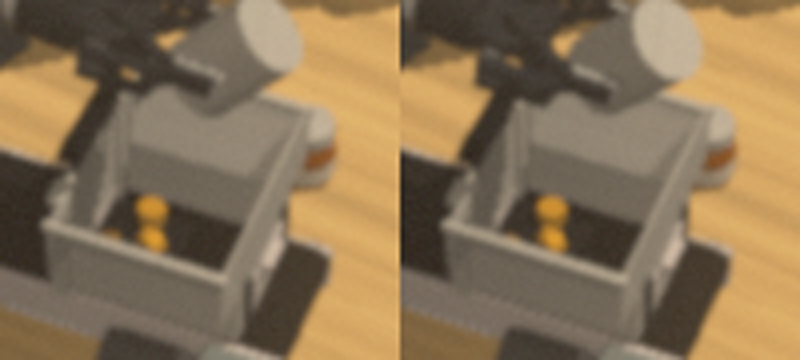

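Three caps are visible in the hopper; the rest may be hidden by the near wall. Roll the cup back and look inside with the wrist camera.

>>> servo_tool --commands '[[[0,0,0,0,0,-0.6],[0,0,0,0,0,-1],[0,0,0,0,0,-1],[0,0,0,0,0,-1],[0,0,0,0,0,-1],[0,0,0,0,0,-1],[0,0,0,0,0,-1],[0,0,0,0,0,-1]]]'

```text
t: 38.52
tcp_pos: [593.7, 81.8, 302.9]
tool_rot: [0.706, -0.24, -0.309, -0.59]
wrist_force: [0.1, 0.6, -2.4]
opening: 64.8
```

>>> servo_tool --commands '[[[0,0,0,0,0,-1],[0,0,0,0,0,-1],[0,0,0,0,0,-1],[0,0,0,0,0,-1],[0,0,0,0,0,-1],[0,0,0,0,0,-1],[0,0,0,0,0,-1],[0,0,0,0,0,-1]]]'

```text
t: 39.52
tcp_pos: [593.8, 81.8, 303.0]
tool_rot: [0.743, 0.065, -0.045, -0.665]
wrist_force: [0.2, -0.0, -1.6]
opening: 65.2
```

>>> servo_tool --commands '[[[0,0,0,0,0,-1],[0,0,0,0,0,-1],[0,0,0,0,0,-1],[0,0,0,0,0,-1],[0,0,0,0,0,-1],[0,0,0,0,0,-1],[0,0,0,0,0,-1],[0,0,0,0,0,-1]]]'

```text
t: 40.52
tcp_pos: [593.9, 81.8, 303.1]
tool_rot: [0.654, 0.359, 0.226, -0.627]
wrist_force: [-0.0, -0.2, -1.1]
opening: 65.1
```

```bash
python3 - <<'E'
from h import *; from ik import *; from gold import *
s=st(); rep(s,inF); cap('wrist','w10')
b=cv2.imread('pics/w10.png'); h=cv2.cvtColor(b,cv2.COLOR_BGR2HSV); m=cv2.inRange(h,(14,150,100),(30,255,255))
n,_,S,c=cv2.connectedComponentsWithStats(m); print([(c[i].round().tolist(),int(S[i,4])) for i in range(1,n) if S[i,4]>60])
print([proj('wrist',np.array(s['tcp_pos'])+Ro.from_quat(s['tool_rot']).apply(np.array([np.cos(.611),0,-np.sin(.611)])*k)).round() for k in(-44,32)])
plan(F(105,15,315),Rt(98,20))
E
```

```text
t 40.525 tcp [593.9  81.8 303.1] q [ 0.654   0.3585  0.226  -0.6267] F [-0.  -0.2 -1.1] op 65.12484185968863 j [-0.39  0.51  1.75  1.12  1.91 -0.07]
(np.float64(110.4), np.float64(17.7)) cup axis [ 0.61 -0.41  0.67] tilt 47.6
[]
[array([316., 315.]), array([316., 245.])]
t 40.575 tcp [593.9  81.8 303.1] q [ 0.6535  0.3595  0.2269 -0.6263] F [ 0.2 -1.3 -1.8] op 64.78914902089495 j [-0.39  0.51  1.75  1.12  1.91 -0.07]
8 dist 13.0 rot [-0.1   -0.22  -0.713]
[[0.04, -0.02, -0.03, -0.12, -0.28, -0.89], [0.04, -0.02, -0.03, -0.12, -0.28, -0.89], [0.04, -0.01, -0.03, -0.12, -0.28, -0.89], [0.04, -0.01, -0.03, -0.12, -0.28, -0.89], [0.04, -0.01, -0.03, -0.12, -0.28, -0.89], [0.04, -0.0, -0.03, -0.12, -0.28, -0.89], [0.04, 0.0, -0.04, -0.12, -0.28, -0.89], [0.04, 0.01, -0.04, -0.12, -0.28, -0.89]]
```

```bash
python3 - <<'E'
from h import *
for f in('w5','w10'):
    b=cv2.imread('pics/'+f+'.png').astype(int); r=b[...,2]-b[...,0]; rat=b[...,2]/(b[...,0]+8)
    y,x=(210,318) if f=='w5' else (275,316); k=12 if f=='w5' else 60
    w=(slice(y-k,y+k),slice(x-k,x+k)); print(f,'ratio max/pct',np.percentile(rat[w],[50,90,99]).round(2), r[w].max(), b[y,x], 'n',(rat[w]>2.2).sum())
b=cv2.imread('pics/w10.png'); cv2.imwrite('pics/w10c.png',cv2.resize(b[150:400,180:460],None,fx=2,fy=2))
E
```

```text
w5 ratio max/pct [1.63 2.8  2.86] 140 [ 39  99 133] n 238
w10 ratio max/pct [1.09 1.1  1.11] 79 [ 92 103 109] n 0
```

View pics/w10c.png

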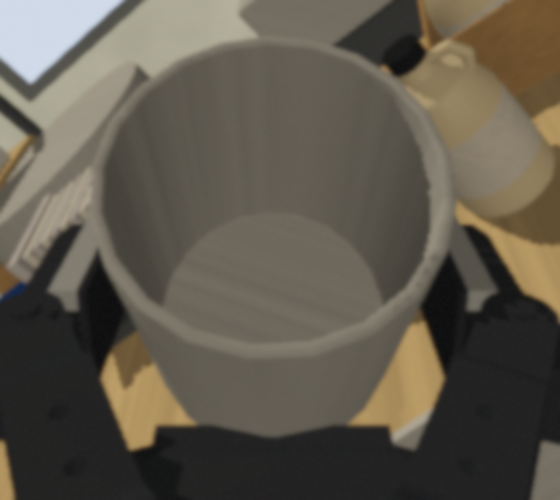

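The cup is empty, floor fully visible. Return it upright to its old spot.

```bash
python3 - <<'E'
from h import *; from ik import *
plan([420,290,280],Rt(90,35))
E
```

```text
t 40.575 tcp [593.9  81.8 303.1] q [ 0.6535  0.3595  0.2269 -0.6263] F [ 0.2 -1.3 -1.8] op 64.78914902089495 j [-0.39  0.51  1.75  1.12  1.91 -0.07]
10 dist 272.0 rot [-0.318 -0.421 -0.648]
[[-0.3, -0.36, 0.78, -0.32, -0.42, -0.65], [-0.24, -0.4, 0.78, -0.32, -0.42, -0.65], [-0.18, -0.44, 0.77, -0.32, -0.42, -0.65], [-0.12, -0.47, 0.77, -0.32, -0.42, -0.65], [-0.06, -0.5, 0.75, -0.32, -0.42, -0.65], [0.01, -0.53, 0.74, -0.32, -0.42, -0.65], [0.07, -0.55, 0.72, -0.32, -0.42, -0.65], [0.14, -0.56, 0.7, -0.32, -0.42, -0.65], [0.21, -0.57, 0.67, -0.32, -0.42, -0.65], [0.27, -0.58, 0.64, -0.32, -0.42, -0.65]]
```

>>> servo_tool --commands '[[[-0.2,-0.36,0.6,-0.32,-0.42,-0.65],[-0.2,-0.4,0.78,-0.32,-0.42,-0.65],[-0.18,-0.44,0.77,-0.32,-0.42,-0.65],[-0.12,-0.47,0.77,-0.32,-0.42,-0.65],[-0.06,-0.5,0.75,-0.32,-0.42,-0.65],[0.01,-0.53,0.74,-0.32,-0.42,-0.65],[0.07,-0.55,0.72,-0.32,-0.42,-0.65],[0.14,-0.56,0.7,-0.32,-0.42,-0.65]]]'

```text
t: 41.58
tcp_pos: [456.0, 246.8, 286.0]
tool_rot: [0.644, 0.583, 0.312, -0.386]
wrist_force: [-0.0, 0.5, -0.7]
opening: 65.0
```

```bash
python3 - <<'E'
from h import *; from ik import *
s=st();rep(s,inF);plan([413,320,150],Rt(90,35),v=25)
E
```

```text
t 41.575 tcp [456.  246.8 286. ] q [ 0.6435  0.5828  0.3117 -0.386 ] F [-0.   0.5 -0.7] op 65.04813875531845 j [-0.13 -0.    2.15  1.03  1.43 -0.43]
(np.float64(293.2), np.float64(131.0)) cup axis [ 0.13 -0.08  0.99] tilt 8.7
t 41.575 tcp [456.  246.8 286. ] q [ 0.6435  0.5828  0.3117 -0.386 ] F [-0.   0.5 -0.7] op 65.04813875531845 j [-0.13 -0.    2.15  1.03  1.43 -0.43]
7 dist 160.0 rot [-0.054 -0.074 -0.125]
[[-0.4, -0.12, 0.64, -0.08, -0.11, -0.18], [-0.39, -0.14, 0.64, -0.08, -0.11, -0.18], [-0.38, -0.15, 0.64, -0.08, -0.11, -0.18], [-0.37, -0.16, 0.65, -0.08, -0.11, -0.18], [-0.36, -0.17, 0.65, -0.08, -0.11, -0.18], [-0.35, -0.18, 0.65, -0.08, -0.11, -0.18], [-0.34, -0.19, 0.66, -0.08, -0.11, -0.18]]
```

>>> servo_tool --commands '[[[-0.4,-0.12,0.64,-0.08,-0.11,-0.18],[-0.39,-0.14,0.64,-0.08,-0.11,-0.18],[-0.38,-0.15,0.64,-0.08,-0.11,-0.18],[-0.37,-0.16,0.65,-0.08,-0.11,-0.18],[-0.36,-0.17,0.65,-0.08,-0.11,-0.18],[-0.35,-0.18,0.65,-0.08,-0.11,-0.18],[-0.3,-0.15,0.5,-0.04,-0.06,-0.1],[0,0,0,0,0,0]]]'

```text
t: 42.58
tcp_pos: [409.8, 320.5, 152.8]
tool_rot: [0.629, 0.625, 0.325, -0.328]
wrist_force: [-0.9, -0.2, -1.4]
opening: 64.9
```

```bash
python3 - <<'E'
from h import *; from ik import *
s=st();rep(s,inF);plan([413,321,54],Rt(90,35),v=15)
E
```

```text
t 42.575 tcp [409.8 320.5 152.8] q [ 0.6293  0.6249  0.3251 -0.3283] F [-0.9 -0.2 -1.4] op 64.93515288517733 j [ 0.06  0.07  2.34  1.17  1.09 -0.71]
(np.float64(372.7), np.float64(166.4)) cup axis [ 0.01 -0.    1.  ] tilt 0.4
t 42.575 tcp [409.8 320.5 152.8] q [ 0.6293  0.6249  0.3251 -0.3283] F [-0.9 -0.2 -1.4] op 64.93515288517733 j [ 0.06  0.07  2.34  1.17  1.09 -0.71]
7 dist 99.0 rot [-0.001 -0.001 -0.008]
[[-0.38, 0.02, 0.27, -0.0, -0.0, -0.01], [-0.38, 0.02, 0.27, -0.0, -0.0, -0.01], [-0.38, 0.02, 0.27, -0.0, -0.0, -0.01], [-0.38, 0.02, 0.27, -0.0, -0.0, -0.01], [-0.38, 0.02, 0.27, -0.0, -0.0, -0.01], [-0.38, 0.02, 0.27, -0.0, -0.0, -0.01], [-0.38, 0.02, 0.27, -0.0, -0.0, -0.01]]
```

>>> servo_tool --commands '[[[-0.38,0.02,0.27,0,0,-0.01],[-0.38,0.02,0.27,0,0,-0.01],[-0.38,0.02,0.27,0,0,-0.01],[-0.38,0.02,0.27,0,0,-0.01],[-0.38,0.02,0.27,0,0,-0.01],[-0.35,0.02,0.25,0,0,-0.01],[-0.15,0,0.1,0,0,0],[0,0,0,0,0,0]]]'

```text
t: 43.58
tcp_pos: [419.8, 319.2, 62.8]
tool_rot: [0.629, 0.625, 0.329, -0.325]
wrist_force: [0.9, -0.7, -1.9]
opening: 64.6
```

```bash
python3 - <<'E'
from h import *; from ik import *
s=st();rep(s,inF);plan([413,321,48],Rt(90,35),n=3)
E
```

```text
t 43.575 tcp [419.8 319.2  62.8] q [ 0.6286  0.6253  0.3293 -0.3247] F [ 0.9 -0.7 -1.9] op 64.62026645618432 j [ 0.06  0.28  2.35  1.29  1.02 -0.96]
(np.float64(370.0), np.float64(156.6)) cup axis [-0. -0.  1.] tilt 0.2
t 43.575 tcp [419.8 319.2  62.8] q [ 0.6286  0.6253  0.3293 -0.3247] F [ 0.9 -0.7 -1.9] op 64.62026645618432 j [ 0.06  0.28  2.35  1.29  1.02 -0.96]
3 dist 16.0 rot [ 0.008 -0.002 -0.001]
[[-0.12, -0.08, 0.11, 0.03, -0.01, -0.0], [-0.12, -0.08, 0.11, 0.03, -0.01, -0.0], [-0.12, -0.08, 0.11, 0.03, -0.01, -0.0]]
```

>>> servo_tool --commands '[[[-0.1,0,0.07,0,0,0],[-0.1,0,0.07,0,0,0],[-0.1,0,0.07,0,0,0],[-0.06,0,0.04,0,0,0]]]'

```text
t: 44.08
tcp_pos: [420.9, 319.4, 50.1]
tool_rot: [0.628, 0.626, 0.33, -0.324]
wrist_force: [0.0, 0.7, -2.2]
opening: 64.9
```

>>> servo_tool --commands '[[[-0.05,0,0.04,0,0,0],[-0.05,0,0.04,0,0,0]]]'

```text
t: 44.32
tcp_pos: [421.3, 320.4, 47.9]
tool_rot: [0.627, 0.625, 0.332, -0.325]
wrist_force: [-2.5, -8.3, 14.4]
opening: 64.8
```

Bench contact (14 N) at the expected height. Release, then back out along the tool axis.

>>> servo_tool --commands '[[[0,0,0,0,0,0],[0,0,0,0,0,0],[0,0,0,0,0,0],[0,0,0,0,0,0]]]' --claw 0

```text
t: 44.82
tcp_pos: [421.8, 320.5, 48.4]
tool_rot: [0.627, 0.625, 0.332, -0.325]
wrist_force: [-0.2, -0.3, -0.6]
opening: 85.2
```

>>> servo_tool --commands '[[[0,0,-0.3,0,0,0],[0,0,-0.5,0,0,0],[0,0,-0.7,0,0,0],[0,0,-0.7,0,0,0],[0,0,-0.7,0,0,0],[0.4,0,-0.7,0,0,0],[0.6,0,-0.6,0,0,0],[0.6,0,-0.5,0,0,0]]]'

```text
t: 45.82
tcp_pos: [419.0, 223.8, 172.7]
tool_rot: [0.629, 0.624, 0.331, -0.325]
wrist_force: [0.2, 0.1, -0.1]
opening: 85.5
```

>>> servo_tool --commands '[[[0.6,0,-0.6,0,0,0],[0.3,0,-0.9,0,0,0],[-0.4,-0.2,-0.9,0,0,0],[-0.4,-0.2,-0.9,0,0,0],[-0.4,-0.2,-0.9,0,0,0],[-0.4,-0.2,-0.9,0,0,0],[0,0,0,0,0,0]]]'

```text
t: 46.7
tcp_pos: [390.6, 76.5, 250.1]
tool_rot: [0.631, 0.625, 0.331, -0.319]
wrist_force: [-0.2, 0.4, -0.5]
opening: 85.2
```

```bash
python3 - <<'E'
from h import *
st();b=cv2.cvtColor(cap('top','t11'),cv2.COLOR_RGB2BGR); sc=cv2.cvtColor(cap('scene','s11'),cv2.COLOR_RGB2BGR); cap('wrist','w11')
def comp(b,y0,y1,x0,x1):
    w=b[y0:y1,x0:x1].astype(int); m=((w[...,2]/(w[...,0]+8.)>2.2)&(w[...,2]>70)).astype(np.uint8)
    n,_,S,c=cv2.connectedComponentsWithStats(m); return [((c[i]+[x0,y0]).round(1).tolist(),int(S[i,4])) for i in range(1,n) if S[i,4]>3]
g=comp(b,150,200,278,342); print('top hopper',g,sum(a for _,a in g)); print([inF(ray('top',*c,80)) for c,a in g])
print('top cup',comp(b,225,256,205,235),'orig',comp(cv2.imread('pics/t0.png'),225,256,205,235))
print('proj hop corners',[proj('top',F(x,y,188)).round().tolist() for x,y in((17,90),(17,-90),(155,-90),(155,90))])
# cup rim: bright ring vs predicted
print('cup pred px',proj('top',[421,320,80]).round(),proj('scene',[421,320,80]).round(),proj('scene',[421,320,0]).round())
E
```

```text
t 46.7 tcp [390.6  76.5 250.1] q [ 0.6309  0.6252  0.3308 -0.3189] F [-0.2  0.4 -0.5] op 85.16636946608985 j [-0.52 -0.07  2.25  0.8   1.56 -0.78]
top hopper [([322.8, 160.3], 188), ([316.0, 174.5], 57), ([321.8, 185.2], 65), ([341.0, 197.0], 5)] 315
[(np.float64(35.1), np.float64(-39.2)), (np.float64(59.9), np.float64(0.5)), (np.float64(46.4), np.float64(34.1)), (np.float64(-6.2), np.float64(75.2))]
top cup [([208.0, 227.7], 32), ([218.8, 225.6], 9), ([231.0, 226.2], 16), ([232.2, 245.5], 31), ([205.8, 246.0], 6), ([226.1, 249.0], 15), ([208.0, 250.0], 5), ([216.5, 250.5], 4)] orig [([218.5, 228.0], 122), ([219.0, 239.7], 140), ([228.3, 250.0], 87), ([207.0, 251.1], 16), ([206.8, 254.8], 6)]
proj hop corners [[334.0, 202.0], [327.0, 136.0], [276.0, 142.0], [283.0, 208.0]]
cup pred px [218. 238.] [432. 225.] [428. 240.]
```

```bash
python3 - <<'E'
from h import *
b=cv2.imread('pics/t11.png');w=b[146:202,276:342].astype(int); m=((w[...,2]/(w[...,0]+8.)>2.2)&(w[...,2]>70))
for r in m[4:48,30:62]: print(''.join('#' if v else '.' for v in r))
g=cv2.cvtColor(b,cv2.COLOR_BGR2GRAY)
print('V'); 
for r in b[151:172,38+276:62+276,2]: print(' '.join('%3d'%v for v in r))
a=cv2.GaussianBlur(cv2.imread('pics/t0.png'),(5,5),0).astype(int);d=np.abs(a-cv2.GaussianBlur(b,(5,5),0)).max(2)>45
n,_,S,c=cv2.connectedComponentsWithStats(d.astype(np.uint8)); print('changes',[(S[i,:4].tolist(),int(S[i,4])) for i in range(1,n) if S[i,4]>12])
E
```

```text
................................
................................
....................###.........
.................######.........
.................#######........
..........#####.########........
.........###############........
........################........
........################........
........################........
........################........
........########..######........
.........#######.####...........
..........####..######..........
................######..........
................#######.........
................#######.........
................#######.........
.................#######........
.................######.........
..................####..........
.......####.........#...........
.......######...................
......#########.................
......#########.................
.....##########.................
......#########.................
........#######.................
...........###..................
................................
................................
...............###..............
.............######.............
...........
[... 2241 characters left out ...]
  12  27  16  26  25  30  21  27
138 139  88  36  21  13   1  11  12  16  38  70  82  30  18  16  26  17  12  27  30  19  17  24
changes [([313, 152, 18, 20], 212), ([311, 171, 10, 8], 64), ([317, 181, 10, 10], 79), ([584, 183, 24, 16], 134), ([343, 187, 140, 71], 4322), ([590, 199, 33, 42], 223), ([208, 219, 38, 15], 92), ([475, 224, 35, 14], 378), ([222, 230, 6, 10], 19), ([291, 231, 187, 169], 12694), ([205, 232, 40, 20], 283), ([394, 232, 10, 19], 106), ([472, 239, 111, 73], 5065), ([301, 299, 41, 43], 911), ([366, 314, 21, 9], 64), ([243, 333, 89, 67], 2604), ([317, 351, 15, 9], 27), ([563, 355, 72, 39], 1106), ([618, 371, 22, 29], 381), ([311, 377, 32, 14], 90), ([302, 396, 5, 4], 19)]
```

Six caps' worth of gold area lies in the hopper, but four overlap in the top view. Take a closer wrist view from above to count them.

```bash
python3 - <<'E'
from h import *
plan(F(0,0,340),down(98))
E
```

```text
t 46.85 tcp [390.1  78.6 249.5] q [ 0.6299  0.6256  0.3305 -0.3202] F [0.3 1.1 0. ] op 85.52973105467198 j [-0.52 -0.07  2.25  0.8   1.56 -0.78]
11 dist 274.0 rot [ 0.082 -0.954 -0.135]
[[0.04, 0.72, -0.4, 0.07, -0.87, -0.12], [-0.0, 0.72, -0.41, 0.07, -0.87, -0.12], [-0.05, 0.72, -0.41, 0.07, -0.87, -0.12], [-0.09, 0.71, -0.41, 0.07, -0.87, -0.12], [-0.14, 0.71, -0.41, 0.07, -0.87, -0.12], [-0.18, 0.7, -0.4, 0.07, -0.87, -0.12], [-0.22, 0.7, -0.39, 0.07, -0.87, -0.12], [-0.26, 0.69, -0.37, 0.07, -0.87, -0.12], [-0.3, 0.69, -0.35, 0.07, -0.87, -0.12], [-0.34, 0.68, -0.33, 0.07, -0.87, -0.12], [-0.38, 0.67, -0.3, 0.07, -0.87, -0.12]]
```

>>> servo_tool --commands '[[[0.7,0,-0.6,0,0,0],[0.7,0.3,-0.6,0.07,-0.8,-0.12],[0.2,0.72,-0.5,0.07,-0.87,-0.12],[-0.09,0.71,-0.41,0.07,-0.87,-0.12],[-0.14,0.71,-0.41,0.07,-0.87,-0.12],[-0.18,0.7,-0.4,0.07,-0.87,-0.12],[-0.22,0.7,-0.35,0.07,-0.87,-0.12],[-0.26,0.69,-0.3,0.07,-0.87,-0.12]]]'

```text
t: 47.85
tcp_pos: [525.5, 22.5, 350.4]
tool_rot: [0.663, 0.73, 0.118, -0.121]
wrist_force: [-0.4, -0.2, -0.6]
opening: 85.5
```

>>> servo_tool --commands '[[[-0.3,0.69,-0.1,0.07,-0.87,-0.12],[-0.34,0.68,0,0.07,-0.87,-0.12],[-0.38,0.5,0,0.07,-0.87,-0.12],[-0.3,0,0,0,-0.6,0],[0,0,0,0,0,0]]]'

```text
t: 48.48
tcp_pos: [587.4, -3.8, 343.7]
tool_rot: [0.654, 0.756, 0.002, -0.006]
wrist_force: [0.8, 0.5, 0.1]
opening: 85.3
```

```bash
python3 - <<'E'
from h import *
s=st();print(inF(s['tcp_pos']));b=cv2.cvtColor(cap('wrist','w12'),cv2.COLOR_RGB2BGR);c=manip.calibration('wrist')
P=[proj('w',F(x,y,80),c) for x,y in((9,58),(9,-58),(160,-58),(160,58))];print(np.round(P).tolist())
w=b.astype(int);m=((w[...,2]/(w[...,0]+8.)>2.1)&(w[...,2]>60)).astype(np.uint8); k=np.zeros_like(m);cv2.fillPoly(k,[np.int32(P)],1);m&=k
n,_,S,cc=cv2.connectedComponentsWithStats(m);print([(cc[i].round().tolist(),S[i,2:].tolist(),inF(ray('w',*cc[i],84,c))) for i in range(1,n) if S[i,4]>15])
x0,y0,W,H=cv2.boundingRect(m)
g=b[...,1]
for y in range(y0,y0+H,2): print(''.join(' .:-=+*#%@'[min(9,int(g[y,x])//22)] if m[y,x] else ' ' for x in range(x0,x0+W)))
# bar height from two edges: gate clearance check via bar width
E
```

```text
t 48.475 tcp [587.4  -3.8 343.7] q [ 0.6541  0.7564  0.0015 -0.0058] F [0.8 0.5 0.1] op 85.27556435207288 j [-0.05  0.06  1.67  0.01  1.42 -0.2 ]
(np.float64(26.6), np.float64(36.2))
[[300.0, 179.0], [396.0, 179.0], [406.0, 42.0], [298.0, 41.0]]
[([349.0, 135.0], [22, 25, 364], (np.float64(61.3), np.float64(0.8))), ([380.0, 157.0], [43, 44, 1140], (np.float64(36.2), np.float64(-36.7))), ([319.0, 147.0], [23, 23, 413], (np.float64(47.6), np.float64(35.0)))]
                                        =+=                                               
                                      +*###**+=                                           
                                    =+*#######**+                                         
                                   =+*####%%%###**+                                       
                                  =+*#%%%%%%%%%###*+                                      
                                 =+##%%%%%%%%%%%%#*=                                      
                                =+*##%%%%%%%%%%%##+                       +++***#**++=    
  
[... 1206 characters left out ...]
                       +***#####%%%%%%####****#%%%%%#*+*######## 
                                                =+**#####%%%%%%###**+*##%%%%#*++*#%%%%%%% 
                                                 =+**###########*++==+*#%%%%#*+=*#%%%%%%% 
                                                  =++******++==-    -+*#%%%%#*+=*#%%%%%%% 
                                                                     -+##%%%#*++*#%%%%%%% 
                                                                      =+##%%#*==+#######  
                                                                           #*+==+*######  
                                                                               =+****###
```

All six caps are accounted for: two flat, one tilted, one on its side, and two overlapping by the wall. The arm is clear, so hand in.

```bash
python3 - <<'E'
from h import *
b=cv2.imread('pics/t11.png');g=cv2.cvtColor(b[222:258,200:240],cv2.COLOR_BGR2GRAY)
print('cup circle',cv2.HoughCircles(cv2.resize(g,None,fx=4,fy=4),cv2.HOUGH_GRADIENT,1,200,param1=80,param2=15,minRadius=36,maxRadius=60))
print(manip.hand_in())
E
```

```text
cup circle [[[65.5 66.5 39.4]]]
the job is handed in; nothing more can be done
None
```

The job is done and handed in at about 48.5 s of the 72 s allowed; `hand_in` gives no verdict.

- **Gauge in:** The larger gauge went in under the gate until its shoulder stopped against the posts. The blade tip measured 70.7 mm in, against a set depth of 70 mm.
- **Gate:** I pressed the bar down until it stopped on the blade. The fingertips then stood about 211 mm above the bench, which is the 6 mm clearance, and the push force rose from 4 to 18 N and held.
- **Gauge out:** I drew the blade out level with about 2.6 N of drag and laid the gauge flat at its old spot. Bench contact was felt before release, and a top picture showed it lying flat.
- **Pouring:** The caps had not visibly moved at 125 to 132°. By about 138° they were in the hopper. The wrist camera then showed the cup empty.
- **Cup:** I stood it back close to its old place, with bench contact felt before release. The last circle fit found a rim of about the right size at the expected place in the top picture, roughly within 2 px.

**Less certain:**
- **Cap count:** The last close view showed four separate caps, plus a blob by the wall that I read as two overlapping caps. That, the gold area and the empty cup make six, but I judged the last two from the pixel pattern, not a picture, as my 12 views were used up.
- **Gate after the draw:** I did not measure the gate's clearance again after taking the blade out; nothing was seen or felt to touch it.
- **Bystanders:** I did not check the bottles, jar and tools individually at the end. No unexpected contact was felt. A before/after comparison of the top view showed no change I took for a moved item, though arm and shadow hid parts of the bench.

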